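# Turn round the tweezers wash rack

### The arm

A 6-joint arm with a two-finger parallel gripper is mounted at the origin on a cart in front of the work surface, level with it; the furniture and walls round the work are solid. World frame = base frame: x ahead of the robot, y to its left, z up, the work surface at z = 0. Lengths are in m, angles in rad, forces in N, time in s.
With the tool pointing down it reaches from about 0.35 to 0.975 m from the base axis. Payload 7.1 kg.
Tool frame: the origin (TCP) lies between the finger pads; the fingertips stand 11 mm ahead of it and the grasp point (between the pads) lies 8 mm behind it (r.tips_ahead is the x of the fingertips in the tool frame, in m); x points along the fingers, y is the direction in which the jaws open and shut, and the axes are right-handed (so a half turn about x gives the same grasp; the last joint's range is limited). The gripper opens to 88 mm and grips with 3 to 60 N. Pads are 20 mm wide; open, the fingers measure 115 mm over their backs; the gripper's body (75 mm by 178 mm) begins 61 mm behind the grasp point.
Start: joints at [-1.177, 0.423, 1.63, -0, 1.089, -0.019], TCP at [0.251, -0.572, 0.234] pointing down, gripper open.
Joint ranges: [-3, 3], [-0.9, 2.11], [0.09, 2.58], [-1.31, 4.45], [0.11, 2.69], [-2.54, 2.54]. Speed limits (rad/s): [2.39, 2.39, 3.01, 3.14, 3.14, 3.14].

### API

Orientations are given as a 3x3 rotation matrix whose columns are the frame's x, y, z axes.
In Python, from station import r, jaws, solver, vision, sensors gives the robot as it stands. Calls block until the motion is done:
- r.reach(position, orientation): joint-space move of the TCP to a pose.
- r.move_l(position, rotation=None, speed=0.15): straight line of the TCP; rotation=None keeps the orientation; speed is the mean speed in m/s.
- r.movej(angles): joint-space move.
- jaws.gripper_to(opening, force=None): opening from 0.0 (shut) to 1.0 (fully open); force is the grip in N (None keeps the last); returns when the fingers have stopped.
- r.dwell(seconds).
- solver.solve_ik(position, orientation): joint angles nearest the present ones, or None.
- vision.get_image(name): name is "side" or "top"; returns the picture (384x512x3 uint8, red, green, blue); there is no depth.
- vision.get_calibration(name): a dict with "fx", "fy", "cx", "cy" (pixels), "dist_coeffs" ([k1, k2, p1, p2, k3] as OpenCV has them; the pictures are not rectified), "rvec" (rotation vector, rad) and "tvec" (3), from world to camera coordinates, as OpenCV has them. Camera axes: x right, y down, z forward; pixel columns grow to the right and rows downward; lengths in m; the calibration is good to about 2 mm. A picture is of the moment at which its call begins. get_calibration takes no time and is no camera call.
A pose or a line that the arm cannot do raises r.MotionError and nothing moves.
- r.finish_job(): hands the job in, once; it reports no verdict.
Readings, each from a call of its own:
- sensors.get_time(): time.
- sensors.get_joint_pos(): joint angles.
- sensors.get_dq(): joint speeds.
- sensors.get_joint_efforts(): joint torques, N m.
- sensors.get_ee_pos(): TCP position.
- sensors.get_tool_rot(): TCP orientation.
- sensors.get_wrist_force(): force on the tool from outside, world axes, zero at the start.
- sensors.get_torque(): the same for the moment, N m.
- sensors.get_width(): opening from 0.0 (shut) to 1.0 (fully open).
Only numpy, scipy, OpenCV 4.12 (cv2) and the standard library are available. Lean on these libraries where they do the work, as an engineer would, in place of code of your own. Each camera call takes 0.05 s, during which the arm holds its last target.

### The job

The wash rack has come back with clean tweezers under its hold-down bar: draw the sprung lever out of its notch and throw it over into the three-pip notch so that the bar stands up, then lay the clean pairs flat in the empty steel tray and lay every used pair from the bench flat in a place of its own across the rack's two rails, paddle ends to the shaft side as the clean ones lay. When all are laid, throw the lever back and let it spring home in the two-pip (wash) notch, with the bar over the used pairs. Do not knock over the white jar.

Things in the scene. Friction and masses are not known exactly. Their poses are not given: they have to be found in the camera images.
- rack: Fixed wash rack: steel tray 192 x 204 mm (floor 3 mm thick, walls 20 mm high at its x ends, 12 mm at its sides). Origin: centre of the underside; x to the shaft side (rear), z up. Two white scalloped rails along y at x = -40 and +40 mm, 8 mm thick, each with four dips 46 mm apart; a pair lies along x across both rails in opposite dips. Floor clear for fingers between the rails.
- place_1 (a point): One of four places, at rack y = -69 mm: midway between the opposite dips (rack x = 0), at the height of the dips' floor, 12 mm over the bench. A dip is 15 mm wide at its floor and widens up to rounded humps 27 mm over the bench (places 1 and 4 have 20 mm humps outside). A laid pair's middle is near this point; the end walls leave it 8 to 16 mm of play along x.
- place_2 (a point): Place 2, at rack y = -23 mm, as place_1.
- place_3 (a point): Place 3, at rack y = +23 mm, as place_1.
- place_4 (a point): Place 4, at rack y = +69 mm, as place_1.
- gate (a point): Point on the shaft's axis (along rack y, at rack x = 100 mm, 24 mm up) in the lever's plane, rack y = -125 mm. The gate is an arched strip 75 mm in radius about it; its edge facing rack -y has three notches marked by black pips: one (bar flat on the floor, for stacking empty racks), two (bar just above laid pairs: wash), three (bar up: loading). From front to rear: one, two, three.
- bar (a joint): Turn of shaft, bar and lever, rad, growing as the bar rises and the knob goes to the rear. Notches: 0 one pip; 0.268 two pips (underside of bar 26 mm over the bench); 1.85 three pips (bar upright). Stops 0 and 1.88; play in a notch 0.02. Unheld by a notch, the bar's weight draws it down. The bar is 8 mm round, 187 mm long, on arms 75 mm long at rack y = -90 and +90.
- blade (a joint): Sideways swing of the sprung lever off the gate, rad, to the rack's -y, pivot at point gate. 0 = home in a notch; 0.12 = riding on the gate's edge between notches (knob 14 mm out); 0.21 = stop. Spring draws it in: 2 N at the knob at 0, 5 N at 0.15. The lever turns only when out beyond 0.13; in a notch it is locked.
- lever_knob (a point): Centre of the black ball knob, 26 mm in diameter, on an 8 mm rod, free on all sides above the gate. In the rack's frame, mm: x = 100 + r cos(a), y = -125 - 120 sin(blade), z = 24 + r sin(a), with r = 120 cos(blade), a = 2.793 - bar: an arc over the gate. Its orientation turns with the lever.
- tray: Shallow open steel tray for clean pairs, 182 x 106 mm, 14 mm high, fixed; inside 176 x 100 mm, floor 3 mm over the bench. Origin: centre of the underside; its long side is its x axis. Two pairs fit side by side along its x, e.g. at y = -22 and +22 mm, either way round.
- clean_1_mid (a point): Middle of a pair of wafer tweezers, 143 mm long, black handles, white paddle end; lies in the rack under the bar at the start; freshly washed; may be absent. It lies on edge, 10 to 11 mm wide across its two arms and 8 mm high (13 mm at the paddle), 24 g. The point is half-way along, 4 mm above its underside. Axes of the tweezers: y points along it to the paddle end, x across the arms (the way to grip), z up.
- clean_1_paddle (a point): Middle of the paddle of the same tweezers, 58.5 mm along its y from clean_1_mid, at the same height.
- clean_2_mid (a point): Middle of a pair of wafer tweezers, 150 mm long, pale handles, white paddle end; lies in the rack under the bar at the start; freshly washed; may be absent. It lies on edge, 10 to 11 mm wide across its two arms and 8 mm high (13 mm at the paddle), 24 g. The point is half-way along, 4 mm above its underside. Axes of the tweezers: y points along it to the paddle end, x across the arms (the way to grip), z up.
- clean_2_paddle (a point): Middle of the paddle of the same tweezers, 62 mm along its y from clean_2_mid, at the same height.
- used_1_mid (a point): Middle of a pair of wafer tweezers, 150 mm long, pale handles, white paddle end; lies on the bench at the start; to be washed; may be absent. It lies on edge, 10 to 11 mm wide across its two arms and 8 mm high (13 mm at the paddle), 24 g. The point is half-way along, 4 mm above its underside. Axes of the tweezers: y points along it to the paddle end, x across the arms (the way to grip), z up.
- used_1_paddle (a point): Middle of the paddle of the same tweezers, 62 mm along its y from used_1_mid, at the same height.
- used_2_mid (a point): Middle of a pair of wafer tweezers, 160 mm long, blue handles, white paddle end; lies on the bench at the start; to be washed; may be absent. It lies on edge, 10 to 11 mm wide across its two arms and 8 mm high (13 mm at the paddle), 24 g. The point is half-way along, 4 mm above its underside. Axes of the tweezers: y points along it to the paddle end, x across the arms (the way to grip), z up.
- used_2_paddle (a point): Middle of the paddle of the same tweezers, 67 mm along its y from used_2_mid, at the same height.
- used_3_mid (a point): Middle of a pair of wafer tweezers, 143 mm long, black handles, white paddle end; lies on the bench at the start; to be washed; may be absent. It lies on edge, 10 to 11 mm wide across its two arms and 8 mm high (13 mm at the paddle), 24 g. The point is half-way along, 4 mm above its underside. Axes of the tweezers: y points along it to the paddle end, x across the arms (the way to grip), z up.
- used_3_paddle (a point): Middle of the paddle of the same tweezers, 58.5 mm along its y from used_3_mid, at the same height.
- used_4_mid (a point): Middle of a pair of wafer tweezers, 143 mm long, black handles, white paddle end; lies on the bench at the start; to be washed; may be absent. It lies on edge, 10 to 11 mm wide across its two arms and 8 mm high (13 mm at the paddle), 24 g. The point is half-way along, 4 mm above its underside. Axes of the tweezers: y points along it to the paddle end, x across the arms (the way to grip), z up.
- used_4_paddle (a point): Middle of the paddle of the same tweezers, 58.5 mm along its y from used_4_mid, at the same height.
- cot_jar: Bystander: white jar with ribbed lid, 64 mm in diameter, 66 mm high, loose, near the left edge of the bench. Origin: centre of the underside.

How it is judged:
On the way, in this order (a step that is already met when the one before it is completed fails the run):
1. the lever is home in the three-pip notch, the bar standing up (value of joint bar above 1.8 rad and value of joint blade below 0.035 rad), for 0.2 s.
2. with the bar up, all clean pairs lie flat in the tray and all used pairs in places of their own in the rack (x of used_1_mid in the frame of rack between -0.02 and 0.02 m and x of each of used_1_paddle, used_2_paddle, used_3_paddle, used_4_paddle in the frame of rack above 0.03 m and z of each of used_1_mid, used_2_mid, used_3_mid, used_4_mid in the frame of rack below 0.022 m and z of each of used_1_paddle, used_2_paddle, used_3_paddle, used_4_paddle in the frame of rack below 0.026 m and ((y of used_1_mid in the frame of rack between -0.076 and -0.062 m and y of used_1_paddle in the frame of rack between -0.081 and -0.057 m) or (y of used_1_mid in the frame of rack between -0.03 and -0.016 m and y of used_1_paddle in the frame of rack between -0.035 and -0.011 m) or (y of used_1_mid in the frame of rack between 0.016 and 0.03 m and y of used_1_paddle in the frame of rack between 0.011 and 0.035 m) or (y of used_1_mid in the frame of rack between 0.062 and 0.076 m and y of used_1_paddle in the frame of rack between 0.057 and 0.081 m)) and x of used_2_mid in the frame of rack between -0.02 and 0.02 m and ((y of used_2_mid in the frame of rack between -0.076 and -0.062 m and y of used_2_paddle in the frame of rack between -0.081 and -0.057 m) or (y of used_2_mid in the frame of rack between -0.03 and -0.016 m and y of used_2_paddle in the frame of rack between -0.035 and -0.011 m) or (y of used_2_mid in the frame of rack between 0.016 and 0.03 m and y of used_2_paddle in the frame of rack between 0.011 and 0.035 m) or (y of used_2_mid in the frame of rack between 0.062 and 0.076 m and y of used_2_paddle in the frame of rack between 0.057 and 0.081 m)) and x of used_3_mid in the frame of rack between -0.02 and 0.02 m and ((y of used_3_mid in the frame of rack between -0.076 and -0.062 m and y of used_3_paddle in the frame of rack between -0.081 and -0.057 m) or (y of used_3_mid in the frame of rack between -0.03 and -0.016 m and y of used_3_paddle in the frame of rack between -0.035 and -0.011 m) or (y of used_3_mid in the frame of rack between 0.016 and 0.03 m and y of used_3_paddle in the frame of rack between 0.011 and 0.035 m) or (y of used_3_mid in the frame of rack between 0.062 and 0.076 m and y of used_3_paddle in the frame of rack between 0.057 and 0.081 m)) and x of used_4_mid in the frame of rack between -0.02 and 0.02 m and ((y of used_4_mid in the frame of rack between -0.076 and -0.062 m and y of used_4_paddle in the frame of rack between -0.081 and -0.057 m) or (y of used_4_mid in the frame of rack between -0.03 and -0.016 m and y of used_4_paddle in the frame of rack between -0.035 and -0.011 m) or (y of used_4_mid in the frame of rack between 0.016 and 0.03 m and y of used_4_paddle in the frame of rack between 0.011 and 0.035 m) or (y of used_4_mid in the frame of rack between 0.062 and 0.076 m and y of used_4_paddle in the frame of rack between 0.057 and 0.081 m)) and horizontal distance between used_1_mid and used_2_mid above 0.03 m and horizontal distance between each of used_1_mid, used_2_mid and used_3_mid above 0.03 m and horizontal distance between each of used_1_mid, used_2_mid, used_3_mid and used_4_mid above 0.03 m and x of clean_1_mid in the frame of tray between -0.03 and 0.03 m and y of clean_1_mid in the frame of tray between -0.048 and 0.048 m and y of clean_1_paddle in the frame of tray between -0.05 and 0.05 m and z of each of clean_1_mid, clean_2_mid in the frame of tray below 0.013 m and z of each of clean_1_paddle, clean_2_paddle in the frame of tray below 0.016 m and x of clean_2_mid in the frame of tray between -0.03 and 0.03 m and y of clean_2_mid in the frame of tray between -0.048 and 0.048 m and y of clean_2_paddle in the frame of tray between -0.05 and 0.05 m and value of joint bar above 1.7 rad), for 0.2 s.
3. the lever is home in the two-pip notch (value of joint bar between 0.218 and 0.318 rad and value of joint blade below 0.035 rad), for 0.2 s.
At the end, for the whole second after the job is handed in: Used pairs: each across both rails in its own dips (middle within 7 mm of their line and 20 mm of the rack's middle, within 6 mm of the dips' floor), paddle to the shaft side. Clean pairs: flat on the tray floor. Lever home in the two-pip notch (bar 0.268 +- 0.05, blade < 0.035 rad) (all of step 3 and x of used_1_mid in the frame of rack between -0.02 and 0.02 m and x of each of used_1_paddle, used_2_paddle, used_3_paddle, used_4_paddle in the frame of rack above 0.03 m and z of each of used_1_mid, used_2_mid, used_3_mid, used_4_mid in the frame of rack below 0.022 m and z of each of used_1_paddle, used_2_paddle, used_3_paddle, used_4_paddle in the frame of rack below 0.026 m and ((y of used_1_mid in the frame of rack between -0.076 and -0.062 m and y of used_1_paddle in the frame of rack between -0.081 and -0.057 m) or (y of used_1_mid in the frame of rack between -0.03 and -0.016 m and y of used_1_paddle in the frame of rack between -0.035 and -0.011 m) or (y of used_1_mid in the frame of rack between 0.016 and 0.03 m and y of used_1_paddle in the frame of rack between 0.011 and 0.035 m) or (y of used_1_mid in the frame of rack between 0.062 and 0.076 m and y of used_1_paddle in the frame of rack between 0.057 and 0.081 m)) and x of used_2_mid in the frame of rack between -0.02 and 0.02 m and ((y of used_2_mid in the frame of rack between -0.076 and -0.062 m and y of used_2_paddle in the frame of rack between -0.081 and -0.057 m) or (y of used_2_mid in the frame of rack between -0.03 and -0.016 m and y of used_2_paddle in the frame of rack between -0.035 and -0.011 m) or (y of used_2_mid in the frame of rack between 0.016 and 0.03 m and y of used_2_paddle in the frame of rack between 0.011 and 0.035 m) or (y of used_2_mid in the frame of rack between 0.062 and 0.076 m and y of used_2_paddle in the frame of rack between 0.057 and 0.081 m)) and x of used_3_mid in the frame of rack between -0.02 and 0.02 m and ((y of used_3_mid in the frame of rack between -0.076 and -0.062 m and y of used_3_paddle in the frame of rack between -0.081 and -0.057 m) or (y of used_3_mid in the frame of rack between -0.03 and -0.016 m and y of used_3_paddle in the frame of rack between -0.035 and -0.011 m) or (y of used_3_mid in the frame of rack between 0.016 and 0.03 m and y of used_3_paddle in the frame of rack between 0.011 and 0.035 m) or (y of used_3_mid in the frame of rack between 0.062 and 0.076 m and y of used_3_paddle in the frame of rack between 0.057 and 0.081 m)) and x of used_4_mid in the frame of rack between -0.02 and 0.02 m and ((y of used_4_mid in the frame of rack between -0.076 and -0.062 m and y of used_4_paddle in the frame of rack between -0.081 and -0.057 m) or (y of used_4_mid in the frame of rack between -0.03 and -0.016 m and y of used_4_paddle in the frame of rack between -0.035 and -0.011 m) or (y of used_4_mid in the frame of rack between 0.016 and 0.03 m and y of used_4_paddle in the frame of rack between 0.011 and 0.035 m) or (y of used_4_mid in the frame of rack between 0.062 and 0.076 m and y of used_4_paddle in the frame of rack between 0.057 and 0.081 m)) and horizontal distance between used_1_mid and used_2_mid above 0.03 m and horizontal distance between each of used_1_mid, used_2_mid and used_3_mid above 0.03 m and horizontal distance between each of used_1_mid, used_2_mid, used_3_mid and used_4_mid above 0.03 m and x of clean_1_mid in the frame of tray between -0.03 and 0.03 m and y of clean_1_mid in the frame of tray between -0.048 and 0.048 m and y of clean_1_paddle in the frame of tray between -0.05 and 0.05 m and z of each of clean_1_mid, clean_2_mid in the frame of tray below 0.013 m and z of each of clean_1_paddle, clean_2_paddle in the frame of tray below 0.016 m and x of clean_2_mid in the frame of tray between -0.03 and 0.03 m and y of clean_2_mid in the frame of tray between -0.048 and 0.048 m and y of clean_2_paddle in the frame of tray between -0.05 and 0.05 m and velocity of joint bar below 0.1 rad/s); the robot touches nothing.
It fails at once if the white jar is knocked over (angle between cot_jar's own z axis and vertical above 0.6 rad).
Of clean_1, clean_2 only 1 to 2 are there at a start; the rules pass over those that are not, and their reading is None.
Of used_1, used_2, used_3, used_4 only 3 to 4 are there at a start; the rules pass over those that are not, and their reading is None.
At some moment in a run one of used_1, used_2, used_3, used_4 may be knocked a few centimetres aside while the robot is not near it.
Once in a run the grip may slacken for a moment while it holds something.
It also fails if it takes over 210 s, if anything falls off the work surface, if the arm or the gripper's body presses on something with over 40 N, if the wrist force passes 120 N, or if a joint passes its speed limit or range.

## Working session

There is one attempt and no reset: what is moved stays moved. The work goes in short steps, each a Python script; the robot and the scene stay as the last script left them, time stands still between calls to the robot, and variables do not carry over. Pictures are saved under pics/ and viewed, and the job is handed in when it is done.

```bash
ls; mkdir -p pics
python3 - <<'E'
from station import r, jaws, solver, vision, sensors
import cv2
for n in("side","top"):
    im=vision.get_image(n); cv2.imwrite(f"pics/{n}0.png",im[:,:,::-1]); c=vision.get_calibration(n); print(n,c)
print(sensors.get_time(), r.tips_ahead)
E
```

```text
pics
side {'fx': 491.12832827251344, 'fy': 491.12832827251344, 'cx': 248.4633034297596, 'cy': 188.31849914611627, 'dist_coeffs': array([-0.10669431,  0.        ,  0.        ,  0.        ,  0.        ]), 'rvec': array([ 2.41920831, -0.0655216 ,  0.02004156]), 'tvec': array([-0.52410569,  0.10577468,  1.15211759])}
top {'fx': 434.3601062429988, 'fy': 434.3601062429988, 'cx': 258.6564909426659, 'cy': 185.3510066260287, 'dist_coeffs': array([-0.16375689,  0.        ,  0.        ,  0.        ,  0.        ]), 'rvec': array([ 2.21318225, -2.15403668,  0.05979373]), 'tvec': array([0.03582417, 0.50903595, 1.24997116])}
0.1 0.011
```

Run:
```python
import cv2
for n in("side","top"):
    im=cv2.imread(f"pics/{n}0.png"); cv2.imwrite(f"pics/{n}0b.png",cv2.resize(im,(800,600),interpolation=cv2.INTER_CUBIC))
```

```text
(no output)
```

View pics/top0b.png

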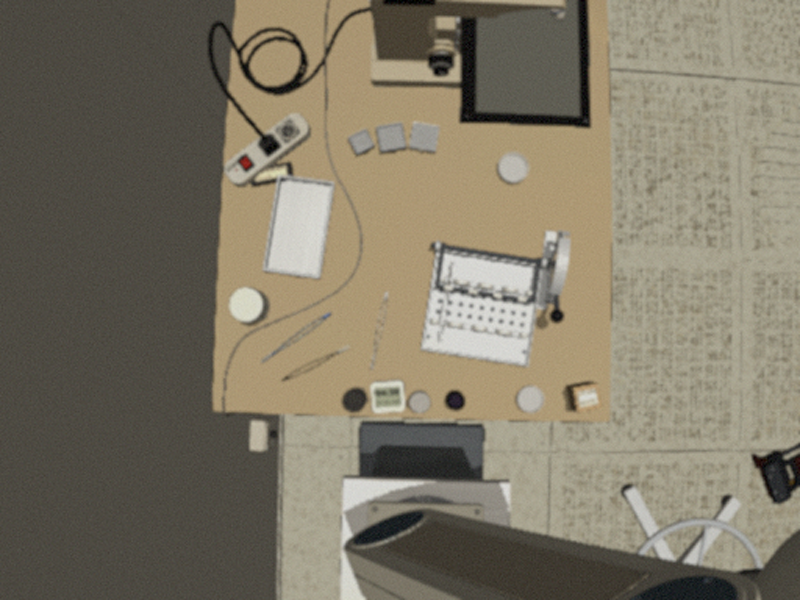

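View pics/side0b.png

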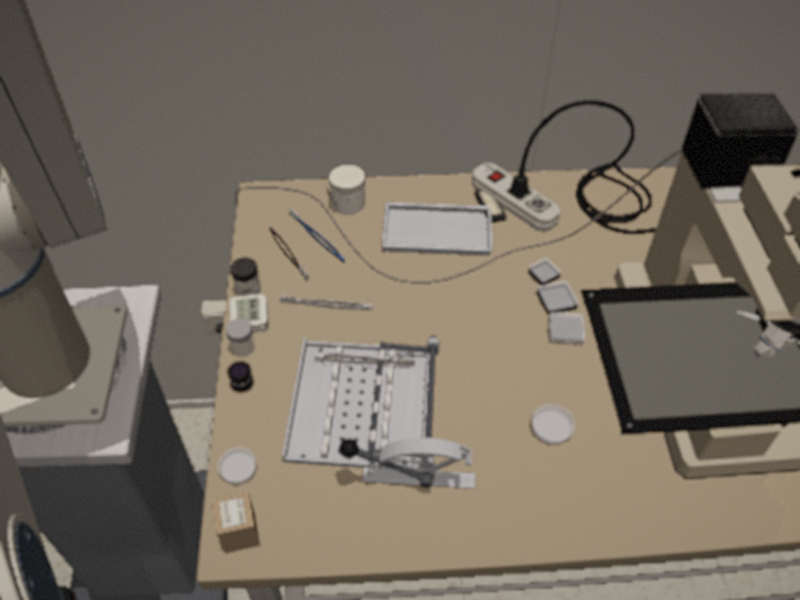

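```bash
cat > h.py <<'E'
import numpy as np, cv2
from station import r, jaws, solver, vision, sensors
CAL={n:vision.get_calibration(n) for n in("side","top")}
def K(c): return np.array([[c['fx'],0,c['cx']],[0,c['fy'],c['cy']],[0,0,1.]])
def proj(n,P):
    c=CAL[n]; P=np.asarray(P,float).reshape(-1,3)
    return cv2.projectPoints(P,c['rvec'],c['tvec'],K(c),c['dist_coeffs'])[0].reshape(-1,2)
def ray(n,uv):
    c=CAL[n]; q=cv2.undistortPoints(np.float64(uv).reshape(-1,1,2),K(c),c['dist_coeffs']).reshape(-1,2)
    R=cv2.Rodrigues(c['rvec'])[0]; o=-R.T@c['tvec']
    d=(R.T@np.c_[q,np.ones(len(q))].T).T
    return o,d
def topix(n,uv,z):
    o,d=ray(n,uv); t=(z-o[2])/d[:,2]; return o+d*t[:,None]
def tri(uvt,uvs):
    o1,d1=ray('top',uvt);o2,d2=ray('side',uvs);d1=d1[0];d2=d2[0]
    A=np.c_[d1,-d2];s=np.linalg.lstsq(A,o2-o1,rcond=None)[0]
    p,q=o1+d1*s[0],o2+d2*s[1];return (p+q)/2,np.linalg.norm(p-q)
def ortho(n,im,x0,x1,y0,y1,z,pm=2.0,name=None,grid=50):
    # up=+x, left=+y ; pm px per mm; 
    W=int((y1-y0)*1000*pm);H=int((x1-x0)*1000*pm)
    jj,ii=np.meshgrid(np.arange(W),np.arange(H))
    X=x1-ii/(1000*pm);Y=y1-jj/(1000*pm)
    uv=proj(n,np.c_[X.ravel(),Y.ravel(),np.full(X.size,z)]).reshape(H,W,2).astype(np.float32)
    o=cv2.remap(im,uv[...,0],uv[...,1],cv2.INTER_CUBIC)
    if name:
        o=np.ascontiguousarray(o[:,:,::-1])
        if grid:
            g=grid/1000
            for x in np.arange(np.ceil(x0/g)*g,x1,g):
                i=int((x1-x)*1000*pm);cv2.line(o,(0,i),(6,i),(0,0,255),1);cv2.putText(o,f"{x*1000:.0f}",(8,i+4),0,.35,(0,0,255))
            for y in np.arange(np.ceil(y0/g)*g,y1,g):
                j=int((y1-y)*1000*pm);cv2.line(o,(j,0),(j,6),(0,0,255),1);cv2.putText(o,f"{y*1000:.0f}",(j-10,17),0,.35,(0,0,255))
        cv2.imwrite(f"pics/{name}.png",o)
    return o
def load(f): return cv2.imread(f)[:,:,::-1]
E
python3 - <<'E'
from h import *
ti=load("pics/top0.png");si=load("pics/side0.png")
print(topix('top',[[230*.64,410*.64],[610*.64,415*.64]],0))
ortho('top',ti,.3,.68,-.3,.3,0,1.3,'t_all')
ortho('side',si,.3,.68,-.3,.3,0,1.3,'s_all')
E
```

```text
[[ 0.27036533  0.37508609  0.        ]
 [ 0.28031103 -0.34856898  0.        ]]
```

View pics/t_all.png

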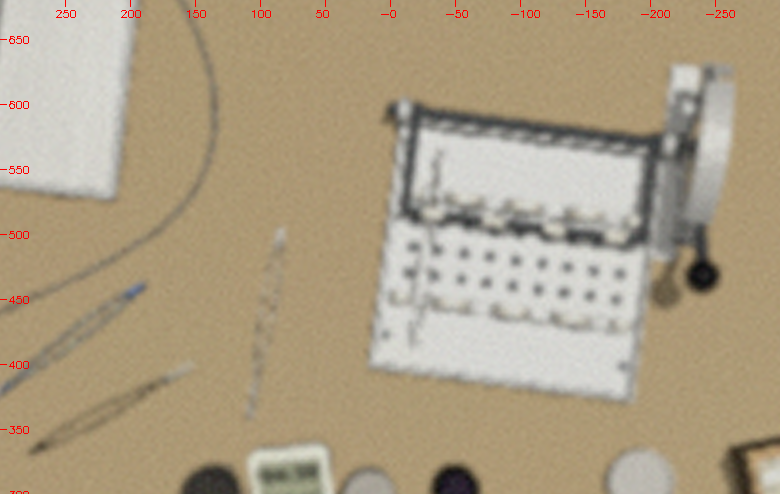

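View pics/s_all.png

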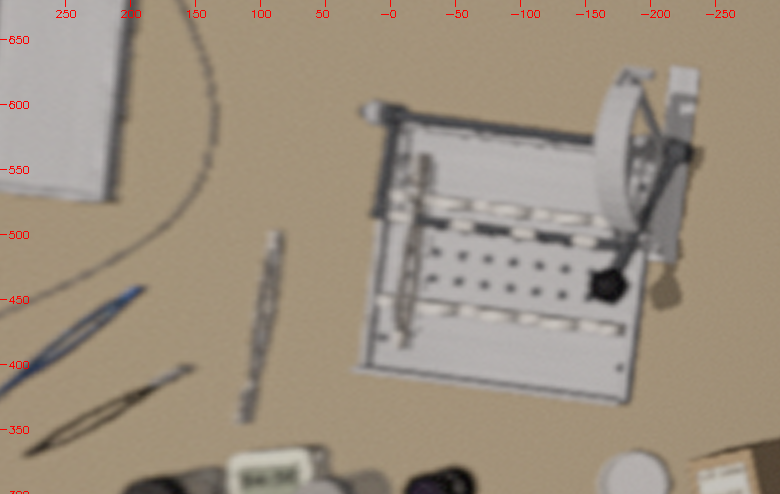

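```bash
cat >> h.py <<'E'
class Rack:
    def __init__(s,x,y,th): s.p=np.array([x,y,0.]);c,q=np.cos(th),np.sin(th);s.R=np.array([[c,-q,0],[q,c,0],[0,0,1.]]);s.th=th
    def w(s,P): return (s.R@np.asarray(P,float).reshape(-1,3).T).T+s.p
    def inv(s,P): return (s.R.T@(np.asarray(P,float).reshape(-1,3)-s.p).T).T
def crop(n,im,c,half,k,pts=None,name=None,lines=[]):
    # c world centre, overlay
    u,v=proj(n,[c])[0]; x0=int(u-half[0]);y0=int(v-half[1]);x0=max(x0,0);y0=max(y0,0)
    s=im[y0:y0+2*half[1],x0:x0+2*half[0]][:,:,::-1]
    o=cv2.resize(s,None,fx=k,fy=k,interpolation=cv2.INTER_CUBIC)
    def T(P): return ((proj(n,P)-[x0,y0]+.5)*k-.5)
    for L,col in lines:
        cv2.polylines(o,[np.round(T(L)).astype(int)],False,col,1)
    if pts is not None:
        for p,col in pts:
            q=T([p])[0].astype(int);cv2.circle(o,tuple(int(t) for t in q),3,col,1)
    cv2.imwrite(f"pics/{name}.png",o);print(name,'origin',x0,y0,'k',k,o.shape)
def racklines(R,bar,blade=0):
    L=[]
    def add(P,c): L.append((R.w(np.array(P)/1000),c))
    add([[-96,-102,0],[96,-102,0],[96,102,0],[-96,102,0],[-96,-102,0]],(0,0,255))
    for s in(-1,1): add([[96*s,-102,20],[96*s,102,20]],(255,0,0))
    for s in(-40,40):
        add([[s,y,12+ (15 if int(round(y))%46==0 else 0)] for y in np.arange(-92,93,23)],(0,200,0))
    a=np.arange(0,1)
    # bar: at bar=0 lies on floor: arm length 75 from axis (100,24): z= 24-? ; underside 26 at .268
    def barpt(y):
        zc=30-24; e0=np.arcsin(zc/75)-.268; e=e0+bar
        return [100-75*np.cos(e),y,24+75*np.sin(e)]
    add([[100,-90,24],barpt(-90),barpt(90),[100,90,24]],(255,0,255))
    rr=120*np.cos(blade);aa=2.793-bar;yy=-125-120*np.sin(blade)
    add([[100,-125,24],[100+rr*np.cos(aa),yy,24+rr*np.sin(aa)]],(0,255,255))
    return L
E
python3 - <<'E'
from h import *
R=Rack(.480,-.098,-.123)
for n in('top','side'):
    crop(n,load(f"pics/{n}0.png"),[.5,-.12,.03],(75,60),5,None,'ov_'+n,racklines(R,.268))
E
```

```text
ov_top origin 242 129 k 5 (600, 750, 3)
ov_side origin 164 199 k 5 (600, 750, 3)
```

View pics/ov_top.png

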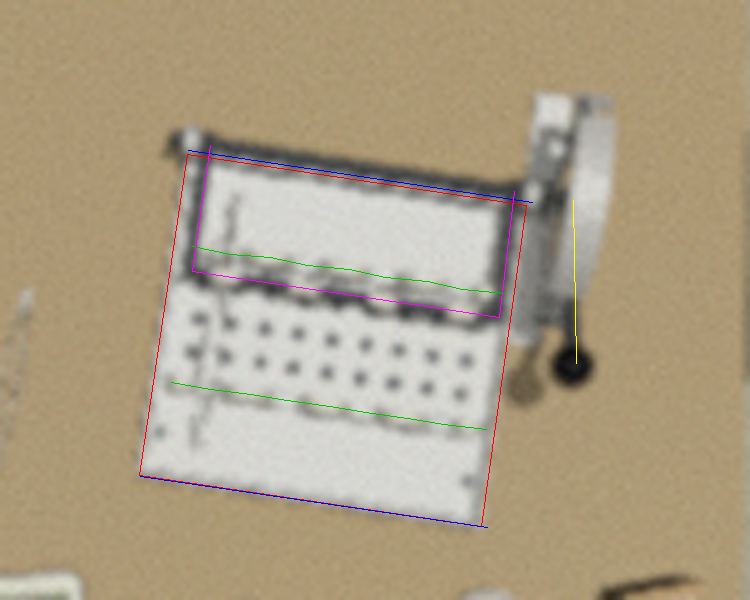

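View pics/ov_side.png

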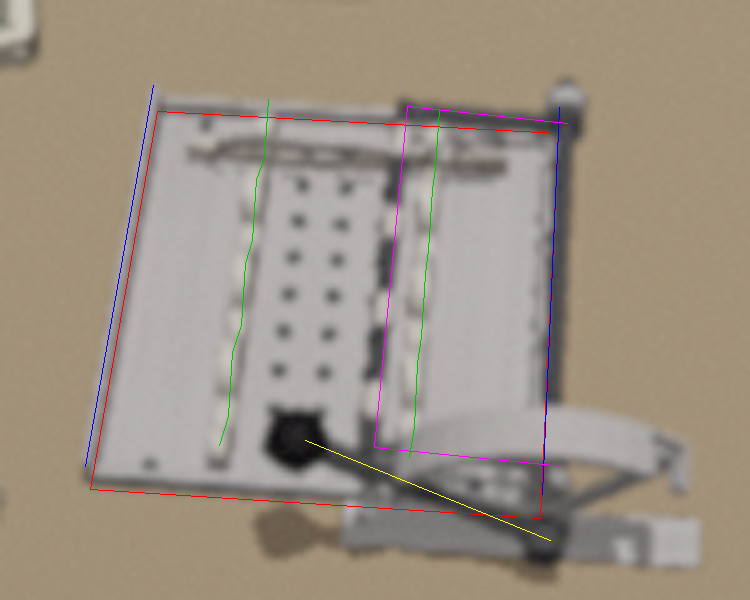

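Run:
```python
from h import *
R=Rack(.480,-.098,-.123)
p,e=tri([[356.5,202.1]],[[223.1,286.5]]);print(p,e,R.inv(p))
# left shaft cap: top(190,137)  side(566,92)
p,e=tri([[242+190/5,129+137/5]],[[164+566/5,199+92/5]]);print(p,e,R.inv(p))
# front corners top/side, z=20
f=lambda P,x0,y0:np.array(P)/5+[x0,y0]
for t,s in(((140,475),(155,100)),((481,525),(88,475))):
    p,e=tri(f([t],242,129),f([s],164,199));print(p,e,R.inv(p))
for n in('top','side'):
    crop(n,load(f"pics/{n}0.png"),[.5,-.12,.03],(55,45),7,None,'z_'+n)
```

```text
[ 0.46400782 -0.22160713  0.09298866] 1.3861508995907405e-05 [[-0.00070599 -0.12463536  0.09298866]]
[ 0.59191565 -0.01006218  0.03178553] 0.0012218178462149725 [[0.10028103 0.10100439 0.03178553]]
[0.39715728 0.01355601 0.00881189] 0.0019315084313575048 [[-0.09590366  0.10054922  0.00881189]]
[ 0.37245637 -0.18704621  0.00956993] 0.0012147134050585786 [[-0.09580606 -0.101568    0.00956993]]
z_top origin 262 144 k 7 (630, 770, 3)
z_side origin 184 214 k 7 (630, 770, 3)
```

View pics/z_top.png

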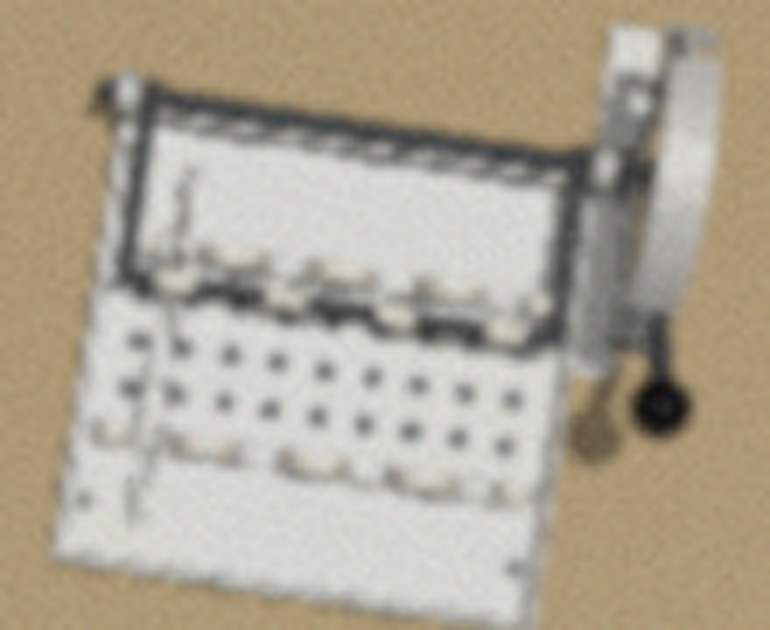

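View pics/z_side.png

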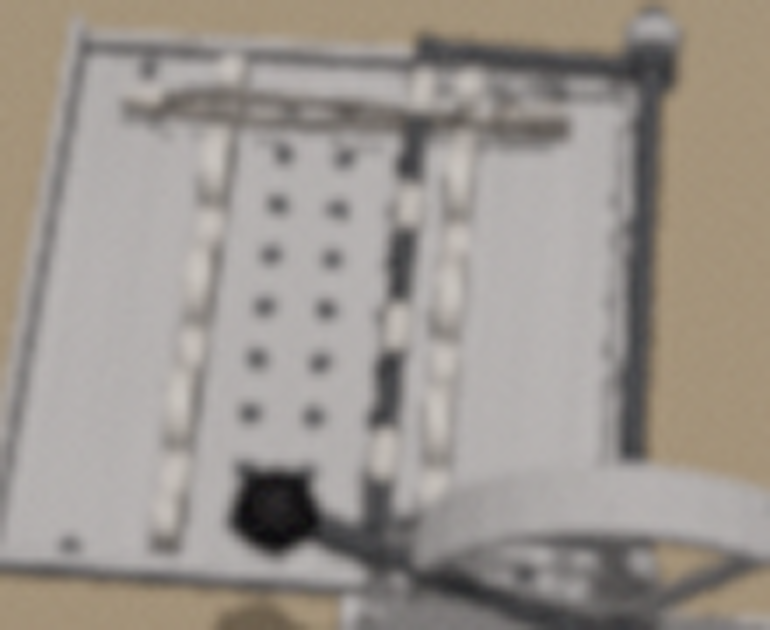

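Run:
```python
from h import *
R=Rack(.480,-.098,-.123)
h=np.array([(113,435),(205,452),(315,467),(422,482),(510,493)])/7+[262,144]
print(R.inv(topix('top',h,.025)).round(4))
h=np.array([(238,258),(345,272),(450,292)])/7+[262,144]
print(R.inv(topix('top',h,.025)).round(4))
h=np.array([(232,70),(216,155),(198,270),(182,393),(170,510)])/7+[184,214]
print(R.inv(topix('side',h,.025)).round(4))
h=np.array([(468,85),(456,175),(448,285),(436,405)])/7+[184,214]
print(R.inv(topix('side',h,.025)).round(4))
# used pieces crops
for n in('top','side'):
    im=load(f"pics/{n}0.png")
    ortho(n,im,.32,.54,.05,.36,.006,2.4,'u_'+n)
    ortho(n,im,.5,.74,.15,.35,0.003,2.5,'tr_'+n)
```

```text
[[-0.0421  0.0851  0.025 ]
 [-0.0434  0.0465  0.025 ]
 [-0.0427  0.0006  0.025 ]
 [-0.0423 -0.0442  0.025 ]
 [-0.0415 -0.0812  0.025 ]]
[[ 0.0381  0.0446  0.025 ]
 [ 0.039  -0.0002  0.025 ]
 [ 0.0373 -0.0446  0.025 ]]
[[-0.0384  0.0774  0.025 ]
 [-0.0398  0.0426  0.025 ]
 [-0.0404 -0.0022  0.025 ]
 [-0.04   -0.0478  0.025 ]
 [-0.0387 -0.0889  0.025 ]]
[[ 0.0399  0.0765  0.025 ]
 [ 0.0385  0.04    0.025 ]
 [ 0.0389 -0.0024  0.025 ]
 [ 0.0384 -0.0466  0.025 ]]
```

View pics/u_top.png

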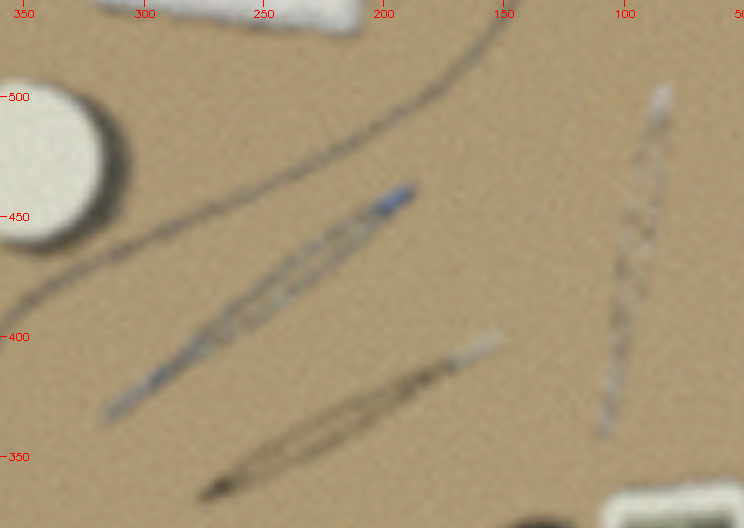

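View pics/u_side.png

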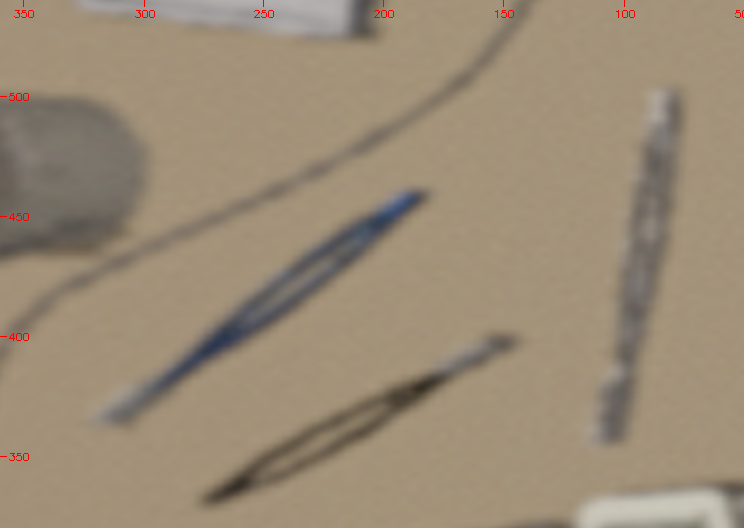

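View pics/tr_top.png

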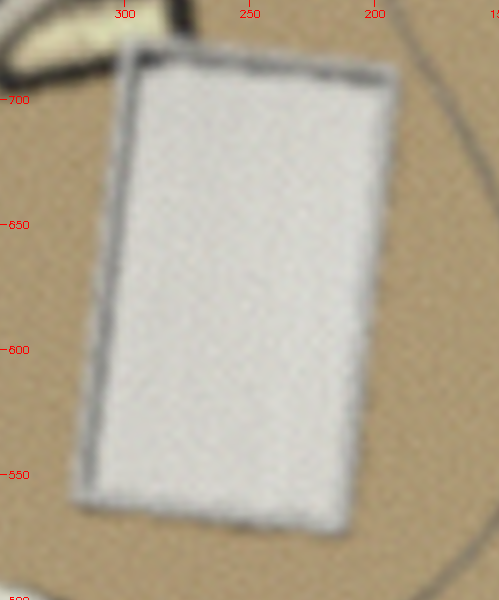

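View pics/tr_side.png

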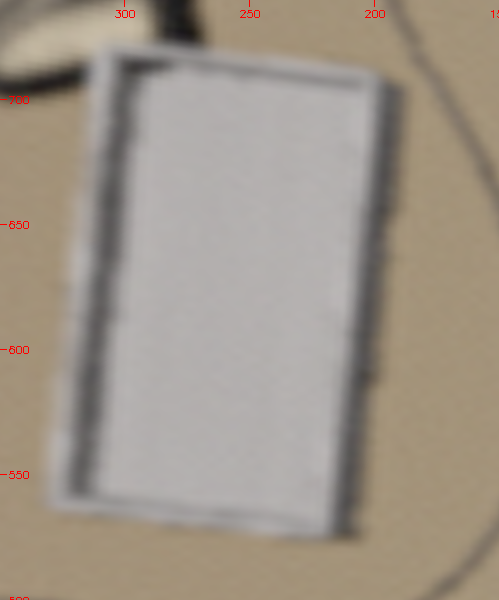

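Run:
```python
from h import *
A=[]
for n in('side','top'):
    im=load(f"pics/{n}0.png")
    a=ortho(n,im,.345,.515,.07,.125,.006,3.4)
    b=ortho(n,im,.40,.57,-.07,0.0,.018,3.4)
    A+= [a,b]
o=np.hstack(A)[:,:,::-1]; lab=cv2.convertScaleAbs(o,alpha=1.5,beta=-80)
cv2.imwrite('pics/z1.png',lab);print(lab.shape)
```

```text
Traceback (most recent call last):
ValueError: all the input array dimensions except for the concatenation axis must match exactly, but along dimension 0, the array at index 0 has size 578 and the array at index 1 has size 577
```

Run:
```python
from h import *
A=[]
for n in('side','top'):
    im=load(f"pics/{n}0.png")
    a=ortho(n,im,.345,.515,.07,.125,.006,3.4)[:570]
    b=ortho(n,im,.40,.57,-.07,0.0,.018,3.4)[:570]
    A+= [a,b]
o=np.hstack(A)[:,:,::-1]; lab=cv2.convertScaleAbs(o,alpha=1.5,beta=-80)
cv2.imwrite('pics/z1.png',lab);print(lab.shape)
```

```text
(570, 848, 3)
```

View pics/z1.png

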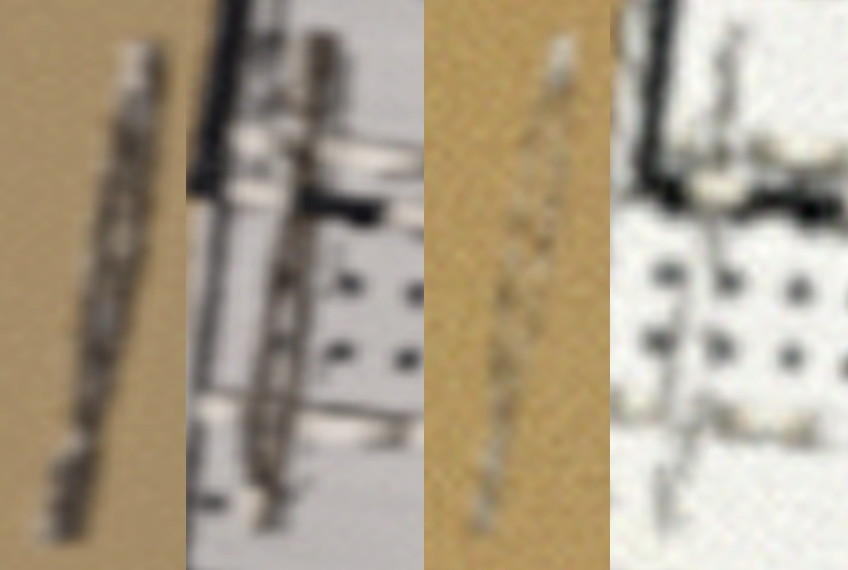

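```bash
cat >> h.py <<'E'
RK=Rack(.479,-.098,-.123)
def Rd(phi): # tool down, jaws along angle phi
    y=np.array([np.cos(phi),np.sin(phi),0]);x=np.array([0,0,-1.]);return np.c_[x,y,np.cross(x,y)]
def knob(bar,blade):
    rr=.12*np.cos(blade);a=2.793-bar
    return RK.w([.1+rr*np.cos(a),-.125-.12*np.sin(blade),.024+rr*np.sin(a)])[0]
def tcp_for(g): return np.array(g)-[0,0,.008]  # grasp point -> TCP with tool down
def snap(tag):
    for n in('top','side'):
        im=vision.get_image(n);cv2.imwrite(f"pics/{n}_{tag}.png",im[:,:,::-1])
def st(*a): print(*a,'t',round(sensors.get_time(),2),'tcp',sensors.get_ee_pos().round(4) if hasattr(sensors.get_ee_pos(),'round') else sensors.get_ee_pos(),'F',np.round(sensors.get_wrist_force(),1),'w',round(float(sensors.get_width()),3),flush=True)
E
python3 - <<'E'
from h import *
for ph in(RK.th+np.pi/2,RK.th-np.pi/2):
  for b in(.268,1,1.87):
    for z in (0,.07):
      print(round(ph,2),b,z,np.round(solver.solve_ik(tcp_for(knob(b,.17))+[0,0,z],Rd(ph)),2))
E
```

```text
1.45 0.268 0 [-0.5   0.51  1.94 -0.    0.7  -1.95]
1.45 0.268 0.07 [-0.5   0.39  1.91 -0.    0.84 -1.95]
1.45 1 0 [-0.46  0.51  1.77 -0.    0.86 -1.91]
1.45 1 0.07 [-0.46  0.41  1.73 -0.    1.   -1.91]
1.45 1.87 0 [-0.41  0.65  1.56 -0.    0.93 -1.86]
1.45 1.87 0.07 [-0.41  0.57  1.53 -0.    1.05 -1.86]
-1.69 0.268 0 [-0.5   0.51  1.94 -0.    0.7   1.19]
-1.69 0.268 0.07 [-0.5   0.39  1.91 -0.    0.84  1.19]
-1.69 1 0 [-0.46  0.51  1.77 -0.    0.86  1.23]
-1.69 1 0.07 [-0.46  0.41  1.73 -0.    1.    1.23]
-1.69 1.87 0 [-0.41  0.65  1.56 -0.    0.93  1.28]
-1.69 1.87 0.07 [-0.41  0.57  1.53 -0.    1.05  1.28]
```

```bash
python3 - <<'E'
from h import *
print(knob(.268,0))
O=Rd(RK.th-np.pi/2)
k=np.array([.4645,-.222,.093])
jaws.gripper_to(.62,15)
r.reach(tcp_for(k)+[0,0,.09],O);st('above')
r.move_l(tcp_for(k),speed=.12);st('at')
snap('k1')
jaws.gripper_to(0.0,15);st('grip')
E
python3 - <<'E'
from h import *
for n in('top','side'):
    crop(n,load(f"pics/{n}_k1.png"),[.47,-.2,.06],(50,45),6,None,'k1_'+n)
E
```

```text
[ 0.46574547 -0.22231298  0.09339104]
above t 2.33 tcp [ 0.4647 -0.2227  0.1752] F [ 0.3 -0.2  0.6] w 0.619
at t 3.23 tcp [ 0.4649 -0.2223  0.0854] F [ 1.   0.9 -0.4] w 0.619
grip t 3.91 tcp [ 0.4644 -0.2218  0.0851] F [-0.6  2.6  2.4] w 0.286
k1_top origin 296 155 k 6 (540, 600, 3)
k1_side origin 176 240 k 6 (540, 600, 3)
```

View pics/k1_side.png

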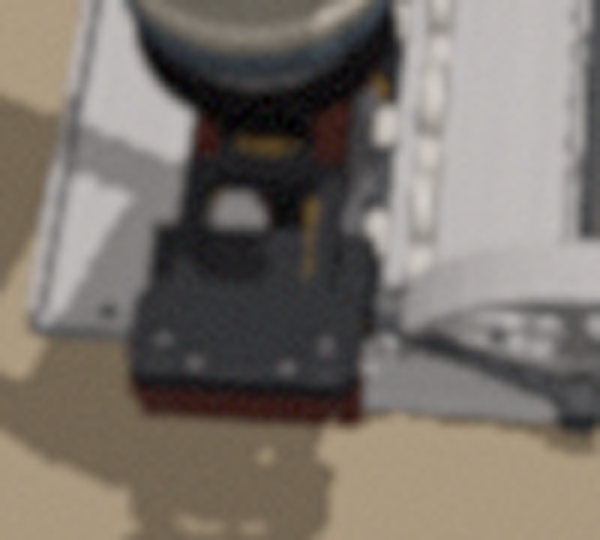

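Run:
```python
from h import *
# relative: offset between current TCP and model
p0=np.array(sensors.get_ee_pos()); off=p0-tcp_for(knob(.268,0)); print('off',off.round(4))
np.save('off.npy',off)
for bl in(.08,.17):
    r.move_l(tcp_for(knob(.268,bl))+off,speed=.05);st(bl)
for b in np.linspace(.268,1.88,11)[1:]:
    r.move_l(tcp_for(knob(b,.17))+off,speed=.08);st(round(b,2))
snap('k2')
```

```text
off [-0.0014  0.0005 -0.0003]
0.08 t 4.25 tcp [ 0.4623 -0.2307  0.0844] F [-2.8  4.9  1. ] w 0.284
0.17 t 4.62 tcp [ 0.462  -0.2412  0.0835] F [-3.5  5.3  1.8] w 0.285
0.43 t 5.01 tcp [ 0.4746 -0.2429  0.0985] F [-1.5  5.4  1.3] w 0.286
0.59 t 5.4 tcp [ 0.4893 -0.2449  0.111 ] F [-3.2  3.9  2.7] w 0.286
0.75 t 5.79 tcp [ 0.5055 -0.2471  0.1208] F [-1.6  5.3  1.8] w 0.281
0.91 t 6.18 tcp [ 0.5231 -0.2494  0.1281] F [-0.9  4.2  1.8] w 0.282
1.07 t 6.58 tcp [ 0.5416 -0.2518  0.1325] F [-0.3  3.4  3.6] w 0.287
1.24 t 6.97 tcp [ 0.5607 -0.2542  0.1341] F [-0.1  4.2  5.2] w 0.287
1.4 t 7.36 tcp [ 0.5797 -0.2567  0.1325] F [1.3 3.4 6.5] w 0.283
1.56 t 7.75 tcp [ 0.5984 -0.2591  0.128 ] F [2.3 2.9 6.9] w 0.275
1.72 t 8.14 tcp [ 0.6163 -0.2614  0.1206] F [4.6 2.2 7.7] w 0.278
1.88 t 8.53 tcp [ 0.6311 -0.2631  0.1094] F [2.5 3.1 2.3] w 0.485
```

Run:
```python
from h import *
st()
for n in('top','side'):
    crop(n,load(f"pics/{n}_k2.png"),[.56,-.2,.06],(65,50),6,None,'k2_'+n,racklines(RK,1.85,0.12))
```

```text
t 8.63 tcp [ 0.6301 -0.2628  0.1089] F [3.1 3.5 1.3] w 0.471
k2_top origin 281 118 k 6 (600, 780, 3)
k2_side origin 205 233 k 6 (600, 780, 3)
```

View pics/k2_side.png

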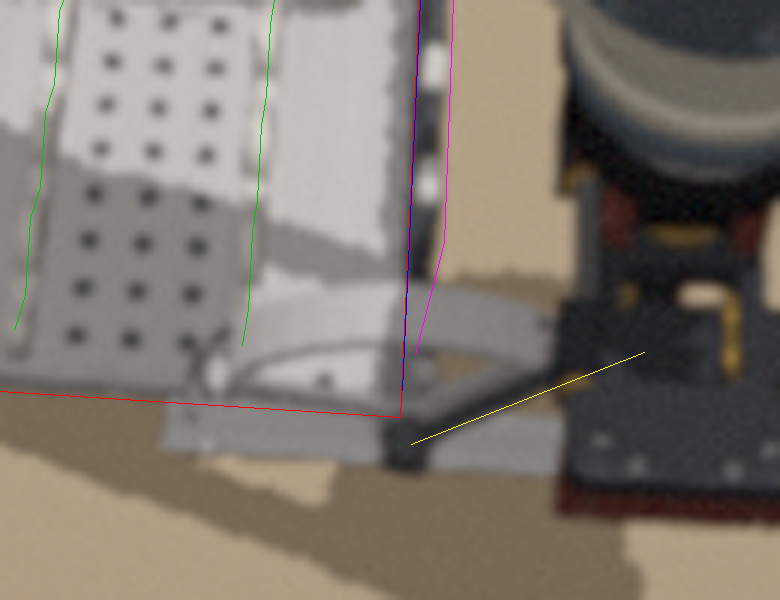

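View pics/k2_top.png

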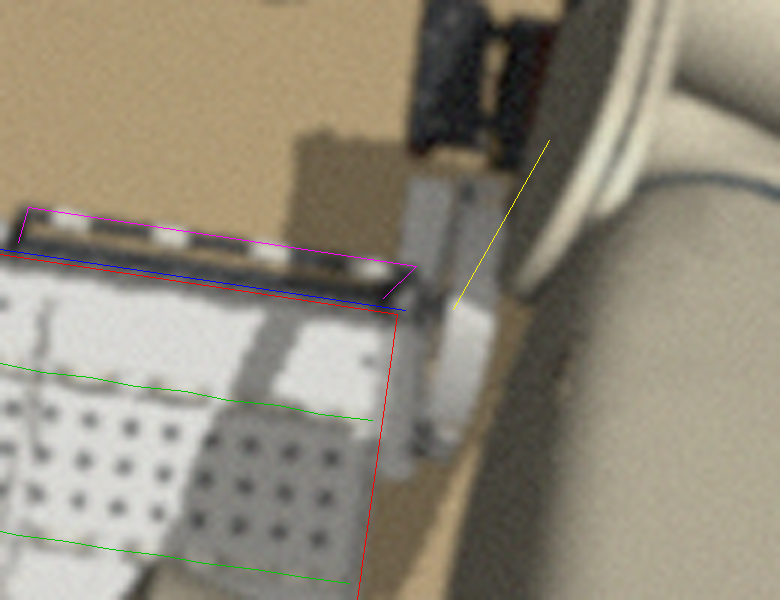

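Run:
```python
from h import *
r.dwell(.3);st()
jaws.gripper_to(0.0,15);st()
```

```text
t 8.93 tcp [ 0.63   -0.2624  0.1087] F [0.7 5.  0.3] w 0.281
t 9.15 tcp [ 0.6301 -0.2624  0.1087] F [ 0.   5.6 -1. ] w 0.285
```

Run:
```python
from h import *
off=np.load('off.npy')
for bl in(.14,.12,.10,.08):
    r.move_l(tcp_for(knob(1.87,bl))+off,speed=.05);r.dwell(.1);st(bl)
```

```text
0.14 t 9.5 tcp [ 0.63   -0.2591  0.11  ] F [-0.9  3.4 -3.6] w 0.282
0.12 t 9.85 tcp [ 0.6308 -0.2567  0.1104] F [-2.4  4.2 -3.7] w 0.284
0.1 t 10.2 tcp [ 0.6315 -0.2547  0.1109] F [-2.1  1.5 -4.7] w 0.284
0.08 t 10.55 tcp [ 0.6319 -0.2535  0.1111] F [-2.1 -5.1 -5.4] w 0.279
```

Run:
```python
from h import *
off=np.load('off.npy')
for b in np.arange(1.86,1.78,-.01):
    r.move_l(tcp_for(knob(b,.08))+off,speed=.03);r.dwell(.1);st(round(b,3))
    if sensors.get_wrist_force()[1]>0.5: break
```

```text
1.86 t 10.9 tcp [ 0.6311 -0.2536  0.1116] F [-2.  -5.6 -7.8] w 0.282
1.85 t 11.25 tcp [ 0.63   -0.2536  0.1122] F [-2.3 -5.9 -8.6] w 0.282
1.84 t 11.6 tcp [ 0.6289 -0.2535  0.1129] F [-2.8 -6.2 -7.5] w 0.285
1.83 t 11.95 tcp [ 0.6278 -0.2534  0.1136] F [-2.9 -6.2 -6.9] w 0.283
1.82 t 12.3 tcp [ 0.6267 -0.2533  0.1142] F [-4.1 -6.6 -7.7] w 0.283
1.81 t 12.65 tcp [ 0.6258 -0.2532  0.1148] F [-3.5 -6.8 -8.3] w 0.284
1.8 t 13.0 tcp [ 0.6248 -0.253   0.1154] F [-3.8 -5.7 -8.7] w 0.282
1.79 t 13.35 tcp [ 0.6237 -0.2529  0.116 ] F [-3.  -6.9 -8.3] w 0.287
1.78 t 13.7 tcp [ 0.6226 -0.2527  0.1166] F [-3.  -6.5 -8.1] w 0.283
```

Run:
```python
from h import *
snap('k3')
for n in('top','side'):
    crop(n,load(f"pics/{n}_k3.png"),[.56,-.16,.06],(65,50),6,None,'k3_'+n,racklines(RK,1.78,0.1))
```

```text
k3_top origin 267 117 k 6 (600, 780, 3)
k3_side origin 204 216 k 6 (600, 780, 3)
```

View pics/k3_side.png

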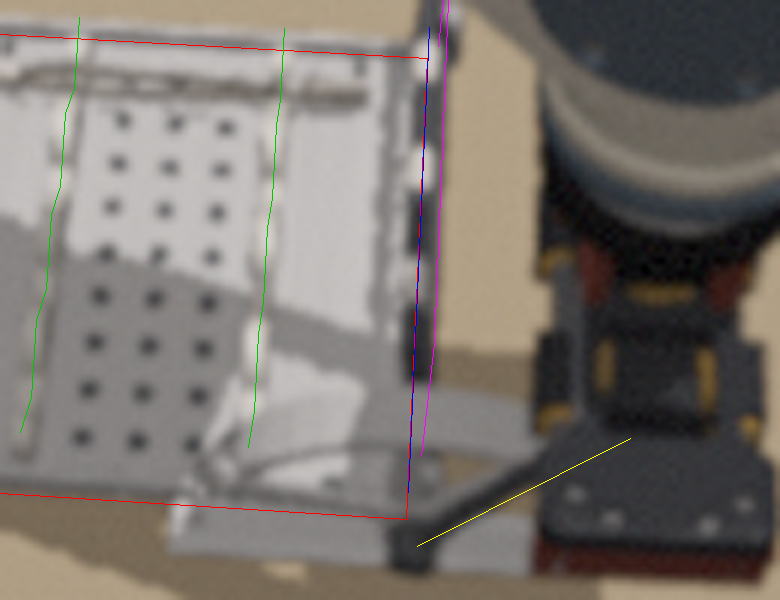

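View pics/k3_top.png

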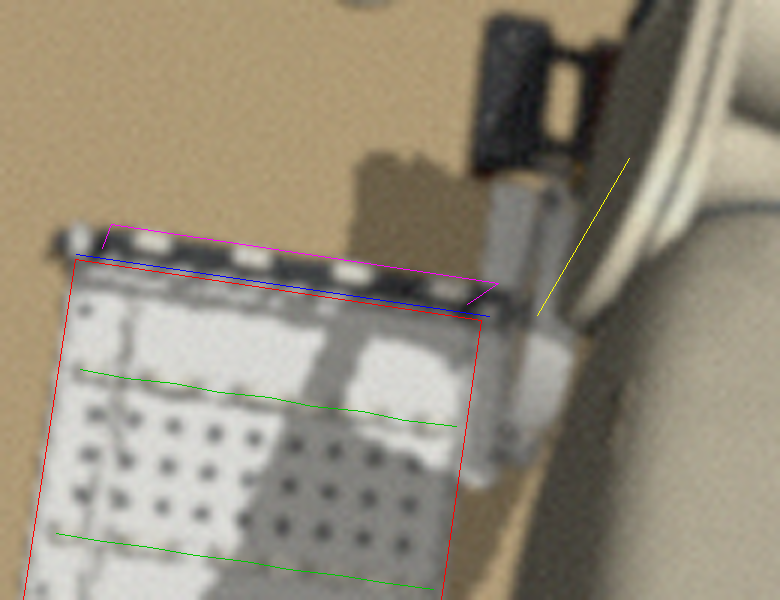

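```bash
cat >> h.py <<'E'
def barp(bar,y):
    e=np.arcsin(6/75)-.268+bar
    return RK.w([.1-.075*np.cos(e),y,.024+.075*np.sin(e)])[0]
E
python3 - <<'E'
from h import *
for b in(1.5,1.6,1.7,1.78,1.85):
    P=[barp(b,.069),barp(b,.023),barp(b,-.023)]
    print(b,((proj('top',P)-[267,117])*6).round(0).tolist(),((proj('side',P)-[204,216])*6).round(0).tolist())
    print('  k2',((proj('top',P)-[281,118])*6).round(0).tolist(),((proj('side',P)-[205,233])*6).round(0).tolist())
print(((proj('top',RK.w([[.1,.1,.024],[.1,-.1,.024]]))-[267,117])*6).round(0).tolist())
E
```

```text
1.5 [[147.0, 274.0], [246.0, 289.0], [345.0, 304.0]] [[389.0, -35.0], [384.0, 66.0], [378.0, 173.0]]
  k2 [[63.0, 268.0], [162.0, 283.0], [261.0, 298.0]] [[383.0, -137.0], [378.0, -36.0], [372.0, 71.0]]
1.6 [[149.0, 257.0], [249.0, 272.0], [348.0, 288.0]] [[409.0, -36.0], [404.0, 65.0], [399.0, 172.0]]
  k2 [[65.0, 251.0], [165.0, 266.0], [264.0, 282.0]] [[403.0, -138.0], [398.0, -37.0], [393.0, 70.0]]
1.7 [[152.0, 241.0], [251.0, 256.0], [350.0, 271.0]] [[430.0, -37.0], [426.0, 65.0], [421.0, 172.0]]
  k2 [[68.0, 235.0], [167.0, 250.0], [266.0, 265.0]] [[424.0, -139.0], [420.0, -37.0], [415.0, 70.0]]
1.78 [[153.0, 228.0], [253.0, 243.0], [352.0, 258.0]] [[447.0, -36.0], [443.0, 65.0], [438.0, 173.0]]
  k2 [[69.0, 222.0], [169.0, 237.0], [268.0, 252.0]] [[441.0, -138.0], [437.0, -37.0], [432.0, 71.0]]
1.85 [[155.0, 217.0], [254.0, 232.0], [354.0, 247.0]] [[461.0, -35.0], [457.0, 67.0], [454.0, 174.0]]
  k2 [[71.0, 211.0], [170.0, 226.0], [270.0, 241.0]] [[455.0, -137.0], [451.0, -35.0], [448.0, 72.0]]
[[79.0, 243.0], [485.0, 304.0]]
```

```bash
cat >> h.py <<'E'
def barest(tag):
    R=[]
    for n,half in(('top',(50,25)),('side',(50,30))):
        im=load(f"pics/{n}_{tag}.png")
        crop(n,im,RK.w([.1,.0,.06])[0],half,7,[(barp(b,y),c) for b,c in((1.7,(0,0,255)),(1.8,(0,255,0)),(1.85,(255,0,255))) for y in(.069,.046,.023,0,-.023,-.046)],'b_%s_%s'%(tag,n))
    a=cv2.imread(f'pics/b_{tag}_top.png');b=cv2.imread(f'pics/b_{tag}_side.png')
    w=min(a.shape[1],b.shape[1]);cv2.imwrite(f'pics/b_{tag}.png',np.vstack([a[:,:w],b[:,:w]])[:, :800])
E
python3 - <<'E'
from h import *
off=np.load('off.npy')
r.move_l(tcp_for(knob(1.78,.17))+off,speed=.05);st()
jaws.gripper_to(0,22)
for b in (1.85,1.92,1.96):
    r.move_l(tcp_for(knob(b,.17))+off,speed=.05);st(b)
snap('k4');barest('k4')
E
```

```text
t 14.17 tcp [ 0.6214 -0.2609  0.1161] F [ 0.1  5.3 -3.4] w 0.281
1.85 t 14.7 tcp [ 0.629  -0.2617  0.1117] F [ 0.4  5.1 -3. ] w 0.277
1.92 t 15.02 tcp [ 0.6356 -0.263   0.1071] F [1.2 5.1 0.3] w 0.277
1.96 t 15.27 tcp [ 0.6392 -0.264   0.1042] F [2.4 3.5 2.6] w 0.278
b_k4_top origin 265 136 k 7 (350, 700, 3)
b_k4_side origin 225 216 k 7 (420, 700, 3)
```

View pics/b_k4.png

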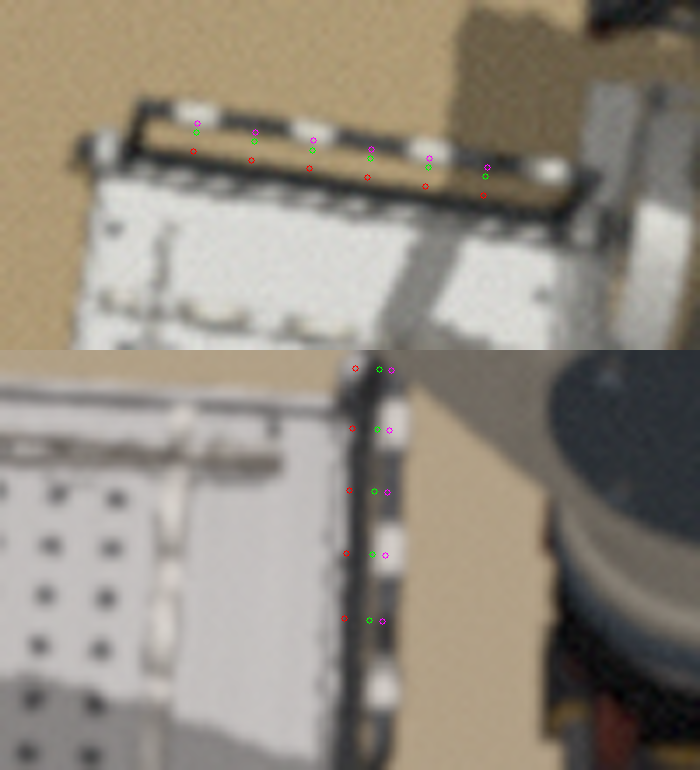

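Run:
```python
from h import *
off=np.load('off.npy')
for bl in(.13,.10,.09,.08):
    r.move_l(tcp_for(knob(1.96,bl))+off,speed=.05);r.dwell(.1);st(bl)
for b in np.arange(1.955,1.89,-.008):
    if sensors.get_wrist_force()[1]>0.5: break
    r.move_l(tcp_for(knob(b,.08))+off,speed=.03);r.dwell(.1);st(round(b,3))
```

```text
0.13 t 15.72 tcp [ 0.6402 -0.2595  0.1048] F [4.8 1.9 5.8] w 0.277
0.1 t 16.07 tcp [ 0.6408 -0.2564  0.105 ] F [4.4 0.4 5.6] w 0.279
0.09 t 16.42 tcp [ 0.641  -0.2555  0.1051] F [ 3.9 -1.3  4.5] w 0.282
0.08 t 16.77 tcp [ 0.6414 -0.2543  0.1052] F [ 5.  -0.6  6.1] w 0.274
1.955 t 17.12 tcp [ 0.6409 -0.2543  0.1056] F [ 4.  -0.4  5.5] w 0.278
1.947 t 17.47 tcp [ 0.6401 -0.2542  0.1062] F [ 3.8 -0.3  6. ] w 0.277
1.939 t 17.82 tcp [ 0.6393 -0.2541  0.1068] F [ 3.5 -0.8  6.1] w 0.28
1.931 t 18.17 tcp [ 0.6385 -0.2539  0.1074] F [ 4.8 -0.8  6.2] w 0.281
1.923 t 18.52 tcp [ 0.6377 -0.2538  0.108 ] F [ 3.3 -0.4  5.7] w 0.279
1.915 t 18.87 tcp [ 0.6369 -0.2536  0.1086] F [ 5.2 -0.4  4.7] w 0.28
1.907 t 19.22 tcp [ 0.6362 -0.2535  0.1091] F [ 4.1 -0.8  6. ] w 0.276
1.899 t 19.57 tcp [ 0.6354 -0.2533  0.1097] F [ 5.5 -0.9  5.3] w 0.277
1.891 t 19.92 tcp [ 0.6348 -0.2532  0.1101] F [ 5.6 -1.5  5.3] w 0.279
```

Run:
```python
from h import *
off=np.load('off.npy')
for bl in(.07,.06,.05):
    r.move_l(tcp_for(knob(1.891,bl))+off,speed=.05);r.dwell(.1);st(bl)
    if sensors.get_wrist_force()[1]<-8: break
snap('k5');barest('k5')
```

```text
0.07 t 20.27 tcp [ 0.6349 -0.2526  0.1102] F [ 5.3 -2.8  3.7] w 0.278
0.06 t 20.62 tcp [ 0.6353 -0.2518  0.1103] F [ 5.3 -5.7  3.5] w 0.278
0.05 t 20.97 tcp [ 0.6354 -0.2513  0.1103] F [ 6.1 -7.7  3. ] w 0.275
b_k5_top origin 265 136 k 7 (350, 700, 3)
b_k5_side origin 225 216 k 7 (420, 700, 3)
```

View pics/b_k5.png

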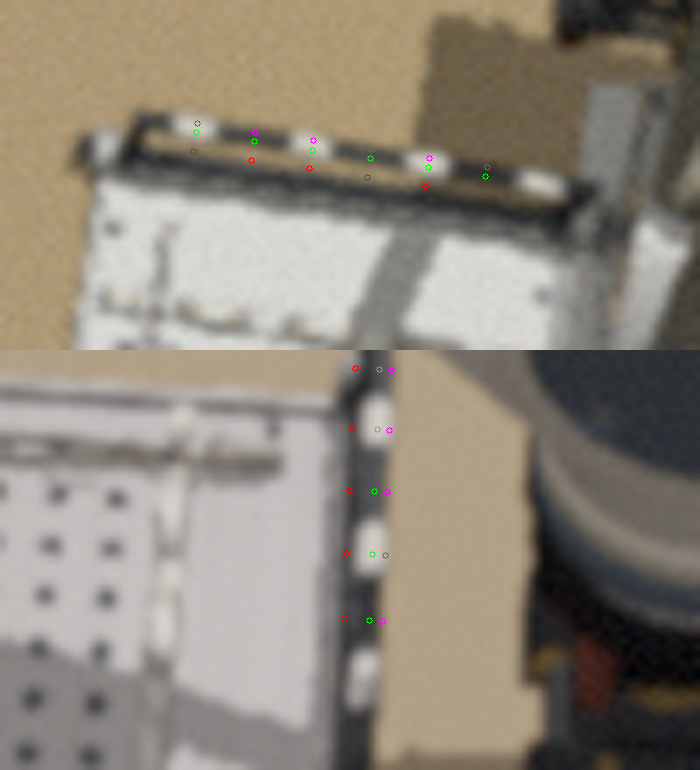

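Run:
```python
from h import *
off=np.load('off.npy')
for b in np.arange(1.897,1.985,.007):
    r.move_l(tcp_for(knob(b,.05))+off,speed=.03);r.dwell(.05);st(round(b,3))
    f=sensors.get_wrist_force()
    if f[1]>-2 or abs(f[1])>15: break
```

```text
1.897 t 21.37 tcp [ 0.6363 -0.2509  0.1098] F [ 7.1 -6.8  1.3] w 0.283
1.904 t 21.67 tcp [ 0.6369 -0.2504  0.1092] F [ 6.3 -4.1  2.9] w 0.278
1.911 t 21.97 tcp [ 0.6375 -0.2501  0.1088] F [ 6.4 -2.7  4. ] w 0.277
1.918 t 22.27 tcp [ 0.638  -0.25    0.1084] F [ 5.3 -2.   4.9] w 0.279
1.925 t 22.57 tcp [ 0.6387 -0.2501  0.108 ] F [ 6.2 -1.   6.2] w 0.278
```

Run:
```python
from h import *
off=np.load('off.npy')
for bl in(.04,.03,.02,.01,0):
    r.move_l(tcp_for(knob(1.925,bl))+off,speed=.05);r.dwell(.1);st(bl)
    if sensors.get_wrist_force()[1]<-8: break
snap('k6');barest('k6')
```

```text
0.04 t 22.92 tcp [ 0.6387 -0.2486  0.1079] F [ 4.4 -0.8  6.3] w 0.275
0.03 t 23.27 tcp [ 0.6389 -0.2477  0.1079] F [ 4.9 -0.7  5.9] w 0.275
0.02 t 23.62 tcp [ 0.6389 -0.2463  0.1079] F [ 4.  -0.7  5.5] w 0.279
0.01 t 23.97 tcp [ 0.639  -0.245   0.1078] F [ 4.9 -1.5  5.8] w 0.278
0 t 24.32 tcp [ 0.6391 -0.244   0.1078] F [ 5.1 -2.6  4.5] w 0.279
b_k6_top origin 265 136 k 7 (350, 700, 3)
b_k6_side origin 225 216 k 7 (420, 700, 3)
```

View pics/b_k6.png

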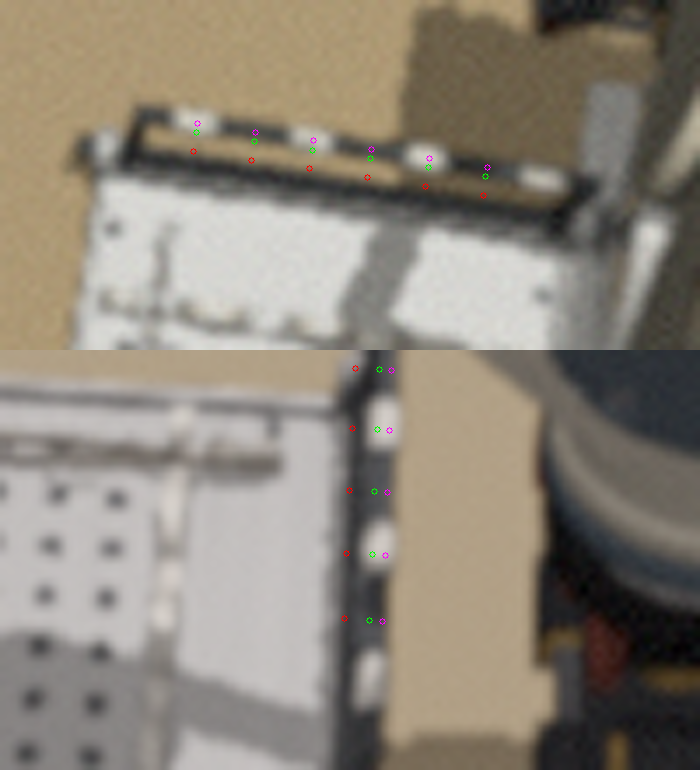

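Run:
```python
from h import *
jaws.gripper_to(.6);st()
p=np.array(sensors.get_ee_pos());r.move_l(p+[0,0,.14],speed=.25);st()
r.reach([.42,-.42,.25],Rd(RK.th-np.pi/2));st()
snap('k7');barest('k7')
crop('top',load('pics/top_k7.png'),[.56,-.2,.06],(50,40),7,[(knob(1.85,0),(0,0,255)),(knob(1.85,.12),(0,255,0))],'k7t')
crop('side',load('pics/side_k7.png'),[.56,-.2,.06],(50,40),7,[(knob(1.85,0),(0,0,255)),(knob(1.85,.12),(0,255,0))],'k7s')
```

```text
t 25.05 tcp [ 0.6383 -0.2433  0.1071] F [-0.1 -0.3 -0.3] w 0.604
t 25.76 tcp [ 0.6375 -0.243   0.2459] F [-0.3 -0.2 -0.7] w 0.6
t 26.84 tcp [ 0.4207 -0.4196  0.2496] F [-0.1 -0.5 -0.1] w 0.598
b_k7_top origin 265 136 k 7 (350, 700, 3)
b_k7_side origin 225 216 k 7 (420, 700, 3)
k7t origin 296 128 k 7 (560, 700, 3)
k7s origin 220 243 k 7 (560, 700, 3)
```

View pics/k7t.png

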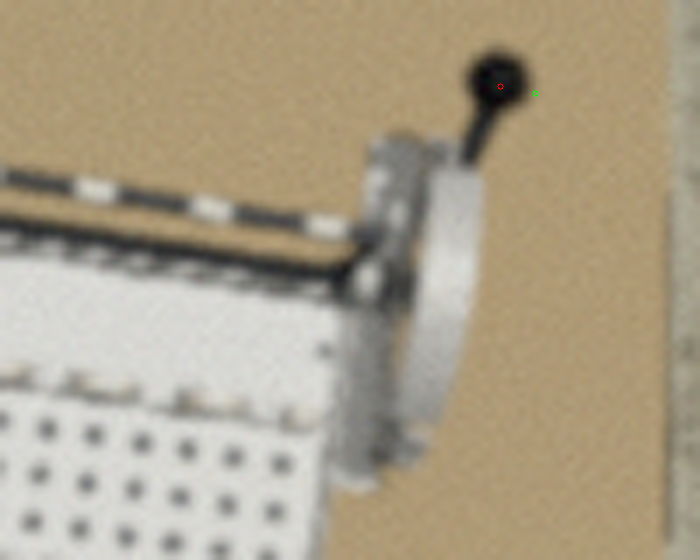

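View pics/k7s.png

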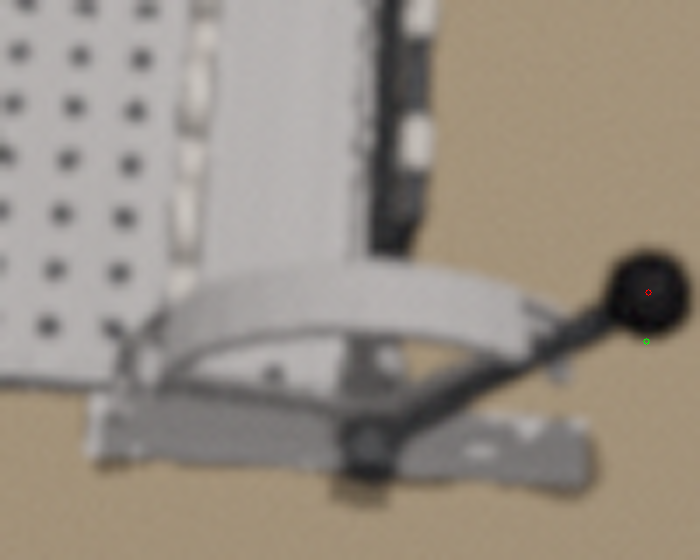

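```bash
cat >> h.py <<'E'
def pick(x,y,phi,zund,force=14,opening=.32,up=.12,fx=0):
    O=Rd(phi); z=zund+.0125
    jaws.gripper_to(opening,force)
    r.reach([x,y,z+up],O)
    r.move_l([x,y,z],speed=.15);st('down')
    jaws.gripper_to(0.0,force);st('grip')
    r.move_l([x,y,z+up],speed=.2);st('up')
def place(x,y,phi,zund,up=.12,opening=.25):
    O=Rd(phi); z=zund+.0133
    r.reach([x,y,z+up],O);st('over')
    r.move_l([x,y,z+.025],speed=.2)
    r.move_l([x,y,z],speed=.05);st('low')
    jaws.gripper_to(opening);st('open')
    r.move_l([x,y,z+up],speed=.25)
E
python3 - <<'E'
from h import *
T=[(.722,.299),(.712,.190),(.527,.212),(.537,.320)];S=[(.718,.313),(.710,.197),(.525,.217),(.537,.329)]
Q=[]
for t,s in zip(T,S):
    p,e=tri(proj('top',[[*t,.003]]),proj('side',[[*s,.003]]));print(p.round(4),round(e,4));Q.append(p)
print(np.mean(Q,0))
print(RK.inv([.4885,-.0285,.016]))
c=RK.w([0,.0695,0])[0];print(c)
pick(.4885,-.0285,1.45-.002,.012)
E
```

```text
[0.7161 0.2956 0.0193] 0.0041
[0.7091 0.189  0.0115] 0.0021
[0.5256 0.2111 0.009 ] 0.0017
[0.5363 0.3178 0.013 ] 0.0004
[0.62178708 0.25336247 0.01320066]
[[0.00090127 0.07014049 0.016     ]]
[ 0.48752696 -0.02902507  0.        ]
down t 30.55 tcp [ 0.489  -0.0286  0.025 ] F [-0.4 -0.1 -0.5] w 0.32
grip t 30.98 tcp [ 0.489  -0.0285  0.0251] F [-1.1  0.3  6.7] w 0.111
up t 31.73 tcp [ 0.4879 -0.0284  0.1439] F [ 0.7  0.8 -0. ] w 0.111
```

Run:
```python
from h import *
place(.622,.2534,1.45,.003)
p=np.array(sensors.get_ee_pos())
r.reach([.42,-.42,.25],Rd(0.5));st()
snap('c1')
for n in('top','side'):
    im=load(f"pics/{n}_c1.png")
    ortho(n,im,.32,.73,.0,.36,.006,1.45,'c1_'+n)
a=cv2.imread('pics/c1_top.png');b=cv2.imread('pics/c1_side.png');o=np.hstack([a,b]);print(o.shape);cv2.imwrite('pics/c1.png',o[:, :1060])
```

```text
over t 32.92 tcp [0.6215 0.2521 0.1357] F [0.4 0.3 0.4] w 0.108
low t 34.19 tcp [0.6218 0.2534 0.0159] F [ 1.2 -0.1  0.1] w 0.113
open t 34.62 tcp [0.622  0.2534 0.0163] F [-0.4  0.4  0.3] w 0.251
t 37.78 tcp [ 0.4205 -0.4194  0.2498] F [ 0.3 -0.1  0.6] w 0.248
(594, 1044, 3)
```

View pics/c1_side.png

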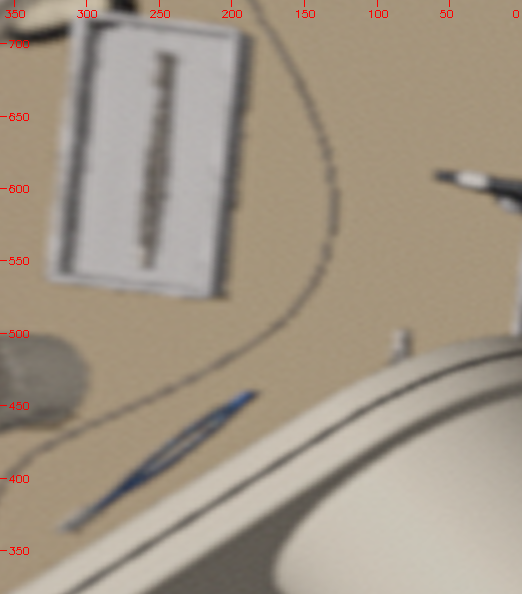

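View pics/c1_top.png

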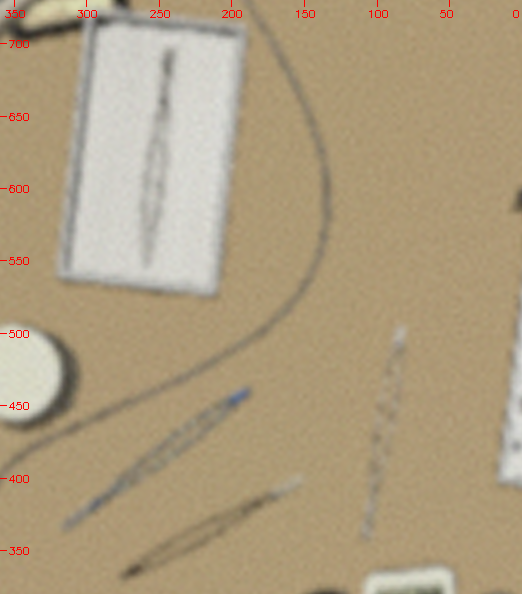

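```bash
cat >> h.py <<'E'
def look(tag):
    r.movej([-1.177,0.423,1.63,0,1.089,-0.019]);snap(tag)
def rackplace(yr,phi):
    c=RK.w([0,yr,0])[0];place(c[0],c[1],phi,.012)
E
python3 - <<'E'
from h import *
psi=np.arctan2(.0238,-.144);print(psi)
pick(.4307,.0956,psi-np.pi/2,0)
if sensors.get_width()>.08:
    rackplace(.069,RK.th-np.pi/2)
look('u1');st()
for n in('top','side'):
    im=load(f"pics/{n}_u1.png")
    ortho(n,im,.32,.6,-.22,.36,.01,1.37,'u1_'+n)
E
```

```text
2.9777956311303493
down t 41.1 tcp [0.431  0.0954 0.0125] F [-0.1 -0.5 -0.3] w 0.321
grip t 41.52 tcp [0.431  0.0956 0.0127] F [ 0.7 -0.6  2.5] w 0.11
up t 42.27 tcp [0.4302 0.0955 0.132 ] F [ 0.6  0.6 -1.1] w 0.109
over t 44.67 tcp [ 0.4873 -0.0294  0.1451] F [ 0.6  0.4 -0.5] w 0.118
low t 45.95 tcp [ 0.4873 -0.0293  0.0249] F [ 0.6  2.  -0.9] w 0.114
open t 46.38 tcp [ 0.4875 -0.0296  0.0253] F [ 0.7  0.1 -0.5] w 0.251
t 49.27 tcp [ 0.2514 -0.5718  0.2335] F [-0.  -0.3 -0. ] w 0.256
```

View pics/u1_side.png

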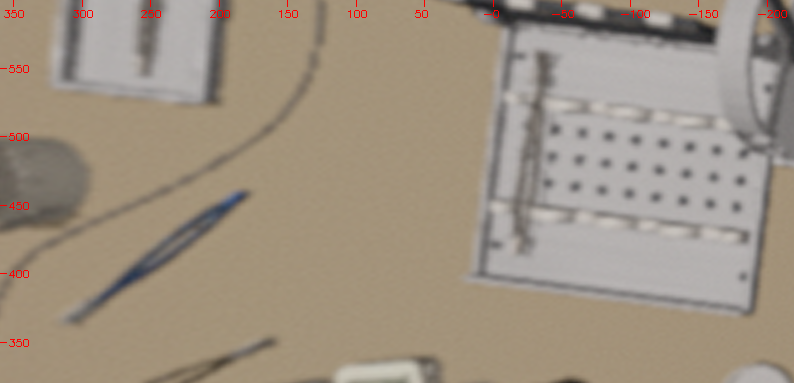

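View pics/u1_top.png

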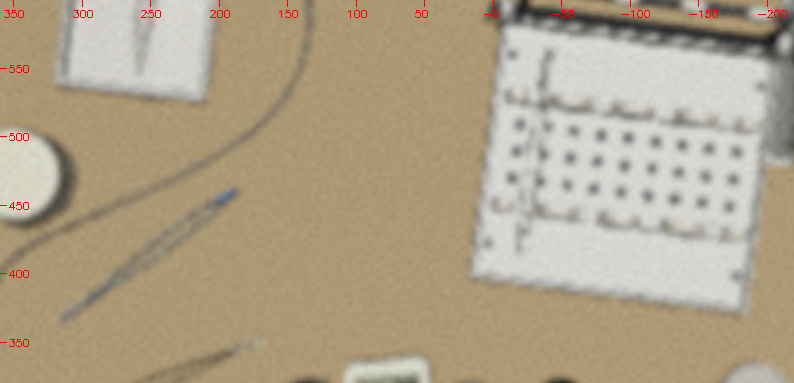

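Run:
```python
from h import *
psi=np.arctan2(.1338,-.096)
pick(.4125,.2512,psi-np.pi/2,0)
if sensors.get_width()>.08:
    rackplace(.023,RK.th-np.pi/2)
look('u2');st()
for n in('top','side'):
    im=load(f"pics/{n}_u2.png")
    ortho(n,im,.26,.43,.1,.3,.006,3,'u2a_'+n)
    ortho(n,im,.38,.6,-.22,.04,.016,2.6,'u2_'+n)
```

```text
down t 53.53 tcp [0.4127 0.2512 0.0125] F [-0.1  0.2 -0.8] w 0.323
grip t 53.96 tcp [0.4127 0.2513 0.0127] F [ 0.6 -0.7  3.6] w 0.108
up t 54.71 tcp [0.412  0.2509 0.1319] F [-1.  -0.2  0.4] w 0.11
over t 56.14 tcp [ 0.4815 -0.0747  0.1447] F [ 0.7  0.4 -1.1] w 0.11
low t 57.42 tcp [ 0.4816 -0.075   0.0249] F [ 0.4  2.9 -1.1] w 0.111
open t 57.85 tcp [ 0.4819 -0.0753  0.0254] F [-0.9  1.4 -0. ] w 0.248
t 60.58 tcp [ 0.2515 -0.5717  0.2335] F [ 0.7 -0.3  0.4] w 0.248
```

View pics/u2a_side.png

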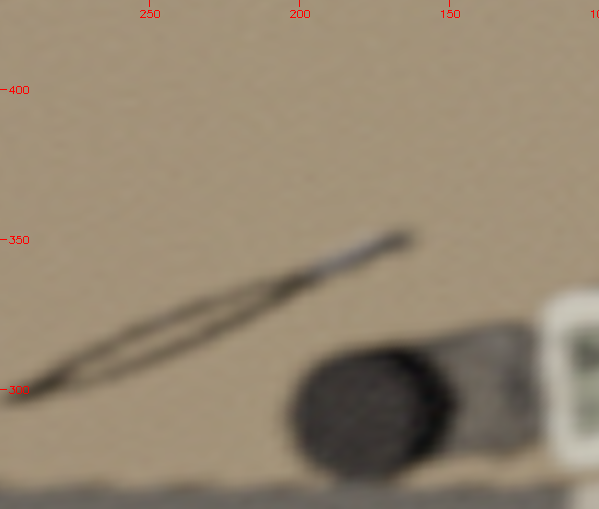

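View pics/u2a_top.png

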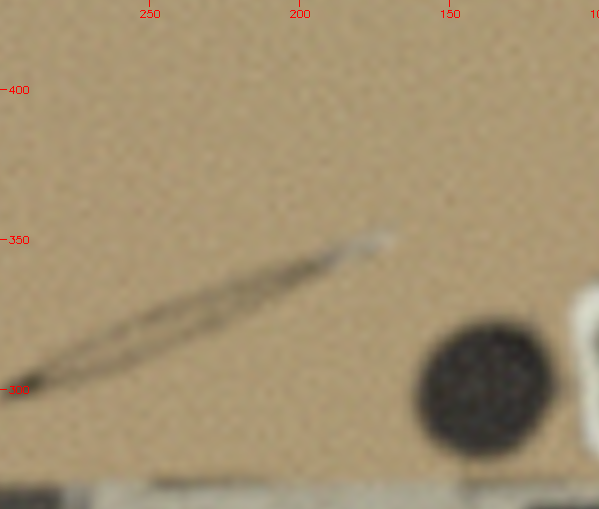

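View pics/u2_side.png

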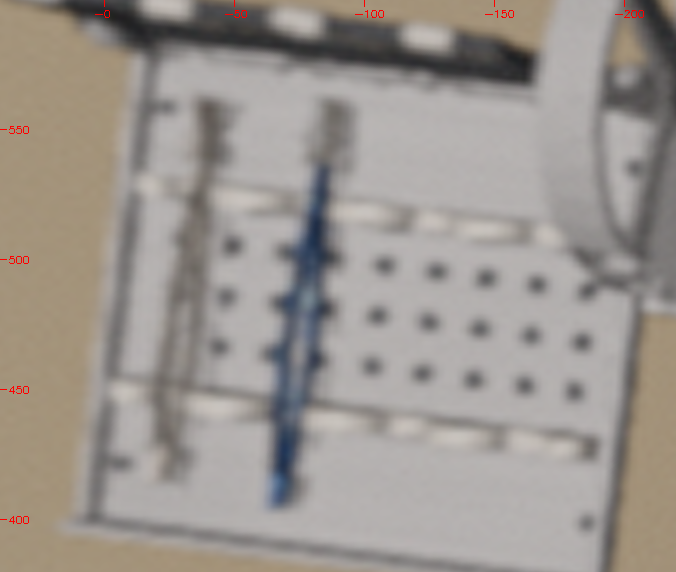

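View pics/u2_top.png

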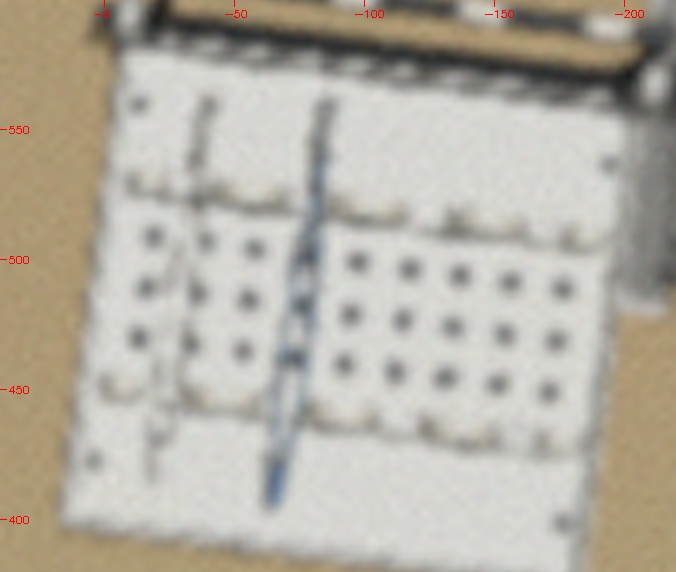

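Run:
```python
from h import *
psi=np.arctan2(-.1345,.0537);phi=psi+np.pi/2
print(psi,[np.round(solver.solve_ik([.324,.232,z],Rd(phi)),2) for z in(.0125,.132)])
pick(.324,.232,phi,0)
if sensors.get_width()>.08:
    rackplace(-.023,RK.th+np.pi/2)
look('u3');st()
for n in('top','side'):
    im=load(f"pics/{n}_u3.png")
    ortho(n,im,.38,.6,-.26,.04,.016,2.6,'u3_'+n)
```

```text
-1.1909310574290337 [array([ 0.59,  0.55,  2.22, -0.  ,  0.37,  0.21]), array([ 0.59,  0.27,  2.18, -0.  ,  0.69,  0.21])]
down t 64.75 tcp [0.3242 0.2319 0.0125] F [0.  0.3 0.3] w 0.32
grip t 65.17 tcp [0.3242 0.2322 0.0127] F [0.9 0.3 2.9] w 0.115
up t 65.92 tcp [0.3236 0.2317 0.132 ] F [-0.9  0.1 -0.1] w 0.111
over t 67.62 tcp [ 0.4758 -0.1203  0.1447] F [-0.2  0.4 -0.8] w 0.112
low t 68.89 tcp [ 0.476  -0.1206  0.0249] F [ 0.7  3.8 -0.9] w 0.105
open t 69.33 tcp [ 0.4762 -0.1209  0.0254] F [ 0.2 -0.1 -1. ] w 0.25
t 71.92 tcp [ 0.2514 -0.5717  0.2333] F [-0.2 -0.  -0. ] w 0.249
```

View pics/u3_side.png

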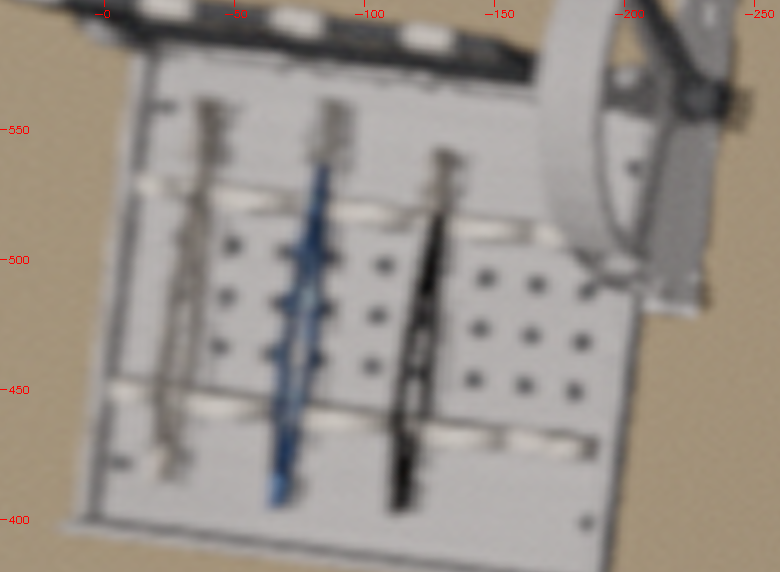

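View pics/u3_top.png

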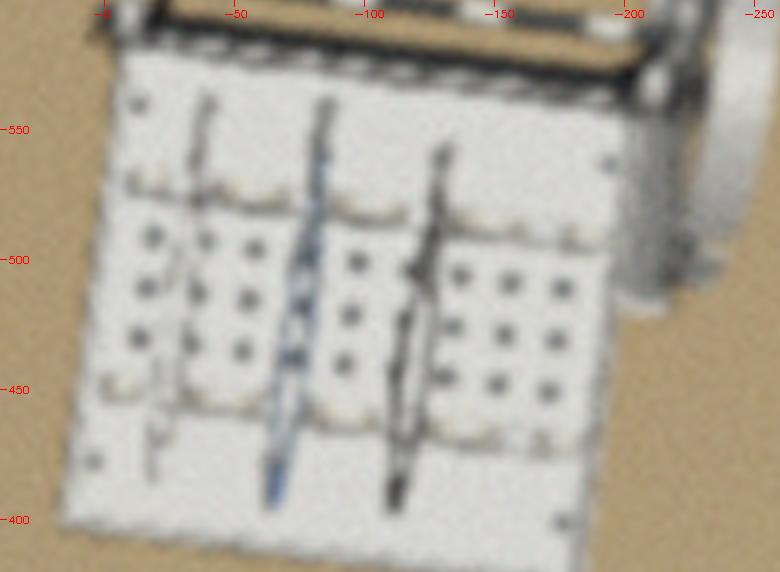

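Run:
```python
from h import *
f=lambda c,rw:np.array([.6-rw/2600,.04-c/2600,.016])
for nm,a in dict(u1s=[(210,105),(160,475)],u1t=[(208,100),(153,478)],u2s=[(332,102),(277,502)],u2t=[(326,100),(273,503)],u3s=[(447,152),(400,508)],u3t=[(441,145),(395,508)]).items():
    p=[f(*q) for q in a];print(nm,RK.inv([p[0],p[1],(p[0]+p[1])/2])[:,:2].round(4).tolist())
ims=load('pics/side_u3.png');imt=load('pics/top_u3.png')
cv2.imwrite('pics/u3f.png',cv2.resize(imt[:,:,::-1],(800,600)))
crop('top',imt,[.56,-.2,.06],(50,40),7,[(knob(1.85,0),(0,0,255))],'u3kt')
crop('side',ims,[.56,-.2,.06],(50,40),7,[(knob(1.85,0),(0,0,255))],'u3ks')
```

```text
u1s [[0.073, 0.0667], [-0.0706, 0.0683], [0.0012, 0.0675]]
u1t [[0.0748, 0.0677], [-0.0721, 0.0708], [0.0014, 0.0693]]
u2s [[0.0799, 0.0203], [-0.0754, 0.0224], [0.0022, 0.0213]]
u2t [[0.0804, 0.0226], [-0.076, 0.0239], [0.0022, 0.0233]]
u3s [[0.0662, -0.026], [-0.0719, -0.0249], [-0.0028, -0.0254]]
u3t [[0.0686, -0.0234], [-0.0721, -0.0229], [-0.0017, -0.0232]]
u3kt origin 296 128 k 7 (560, 700, 3)
u3ks origin 220 243 k 7 (560, 700, 3)
```

View pics/u3f.png

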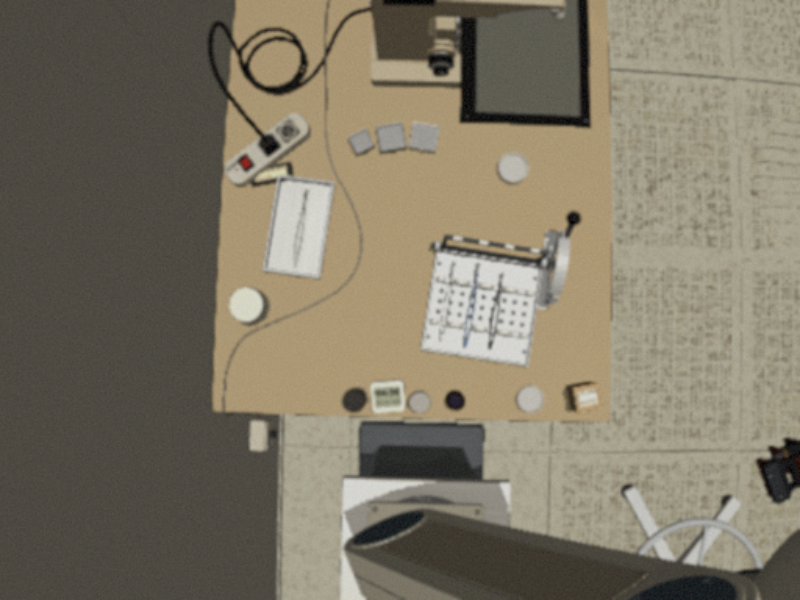

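View pics/u3ks.png

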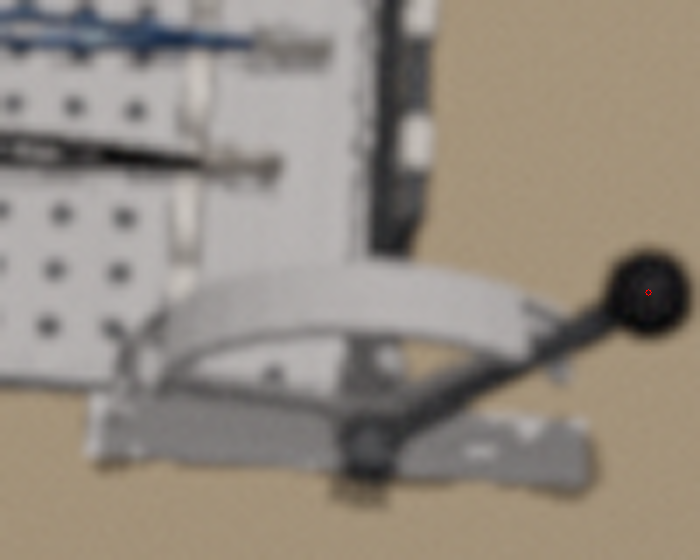

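View pics/u3kt.png

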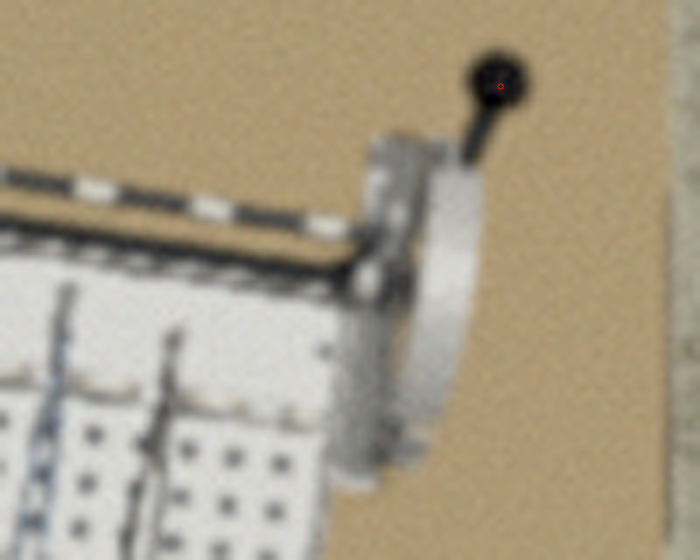

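Run:
```python
from h import *
p,e=tri([[296+497/7,128+80/7]],[[220+649/7,243+293/7]]);print(p,e,knob(1.85,0))
k=(p+knob(1.85,0))/2
O=Rd(RK.th-np.pi/2)
jaws.gripper_to(.6,22)
r.reach(tcp_for(k)+[-.12,0,.14],O)
r.reach(tcp_for(k)+[0,0,.09],O)
r.move_l(tcp_for(k),speed=.12);st('at')
jaws.gripper_to(0,22);st('grip')
off=np.array(sensors.get_ee_pos())-tcp_for(knob(1.85,0));np.save('off2.npy',off);print(off)
for bl in(.08,.17):
    r.move_l(tcp_for(knob(1.85,bl))+off,speed=.05);st(bl)
```

```text
[ 0.63419888 -0.24313998  0.11972138] 0.0005080999355060279 [ 0.63285927 -0.24297227  0.12111886]
at t 75.62 tcp [ 0.634  -0.2433  0.1133] F [ 0.8  0.2 -0.2] w 0.599
grip t 76.18 tcp [ 0.634  -0.2429  0.1128] F [0.9 2.2 2.6] w 0.277
[ 0.00111745  0.00012102 -0.00027458]
0.08 t 76.52 tcp [ 0.6332 -0.252   0.1128] F [3.5 3.5 2.4] w 0.283
0.17 t 76.88 tcp [ 0.6316 -0.2624  0.112 ] F [4.7 6.  3.1] w 0.28
```

Run:
```python
from h import *
off=np.load('off2.npy')
for b in np.linspace(1.85,.36,11)[1:]:
    r.move_l(tcp_for(knob(b,.17))+off,speed=.07);st(round(b,2))
snap('d1')
for n in('top','side'):
    crop(n,load(f"pics/{n}_d1.png"),[.5,-.12,.03],(55,45),7,[(barp(b,y),c) for b,c in((.268,(0,0,255)),(.36,(0,255,0)),(.45,(255,0,255))) for y in (.069,.046,.023,0,-.023,-.046)],'d1_'+n)
```

```text
1.7 t 77.28 tcp [ 0.6165 -0.2611  0.1213] F [3.8 3.2 4.2] w 0.282
1.55 t 77.68 tcp [ 0.6001 -0.2592  0.1279] F [3.3 2.7 4.9] w 0.282
1.4 t 78.08 tcp [ 0.5827 -0.2571  0.1321] F [1.8 3.  5.2] w 0.283
1.25 t 78.48 tcp [ 0.5651 -0.2549  0.1339] F [0.8 3.  7.3] w 0.283
1.1 t 78.88 tcp [ 0.5472 -0.2527  0.1331] F [-0.3  3.1  7.7] w 0.285
0.96 t 79.28 tcp [ 0.5295 -0.2504  0.1295] F [-1.4  4.2  7.2] w 0.282
0.81 t 79.68 tcp [ 0.5124 -0.248   0.1231] F [-2.2  4.1  6.5] w 0.279
0.66 t 80.08 tcp [ 0.4977 -0.2462  0.1149] F [-1.8  4.9  3.5] w 0.283
0.51 t 80.48 tcp [ 0.4846 -0.2447  0.105 ] F [-2.5  4.   1.6] w 0.282
0.36 t 80.88 tcp [ 0.4727 -0.2433  0.0927] F [-1.2  4.7  0.4] w 0.283
d1_top origin 262 144 k 7 (630, 770, 3)
d1_side origin 184 214 k 7 (630, 770, 3)
```

View pics/d1_side.png

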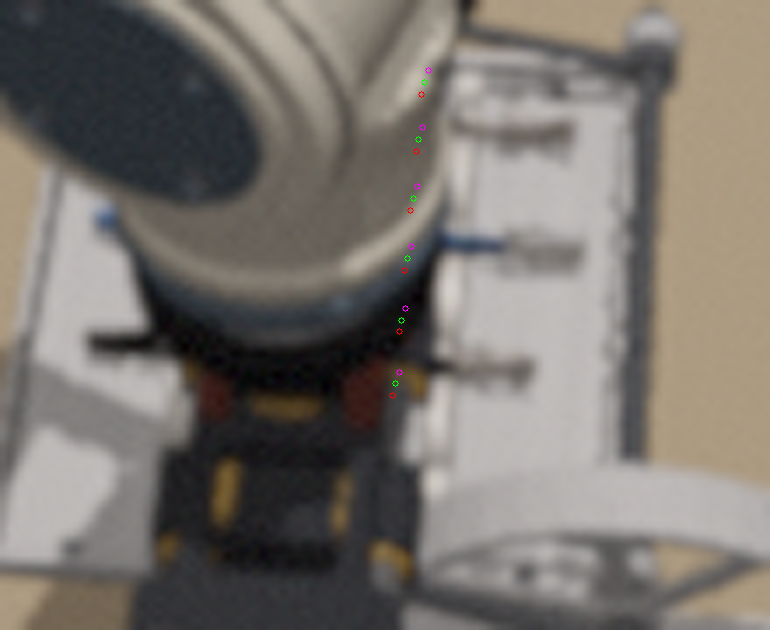

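View pics/d1_top.png

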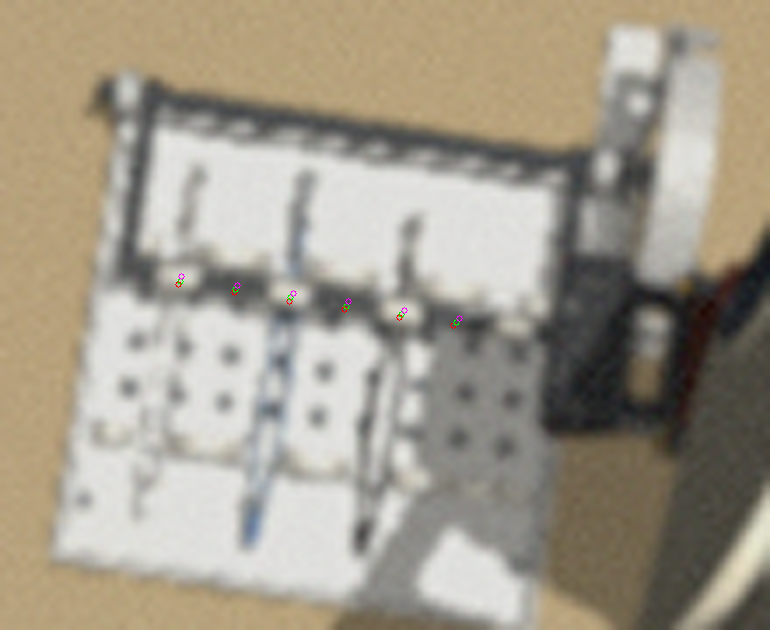

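Run:
```python
from h import *
im=load("pics/side_d1.png")
L=[]
for b,c in((.268,(0,0,255)),(.36,(0,255,0)),(.45,(255,0,255)),(.54,(0,255,255))):
    L.append(([RK.w([.1,.09,.024])[0],barp(b,.09)],c))
crop('side',im,RK.w([.07,.08,.03])[0],(30,20),14,None,'d1arm',L)
```

```text
d1arm origin 233 204 k 14 (560, 840, 3)
```

View pics/d1arm.png

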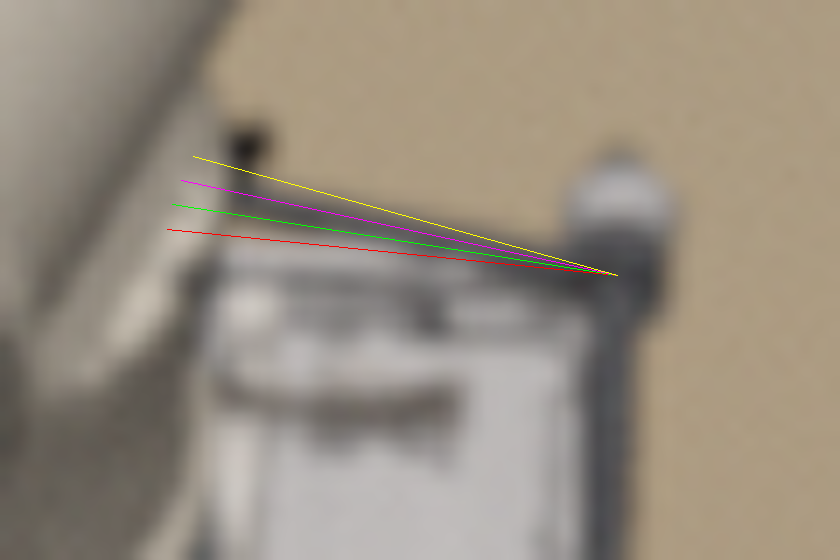

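```bash
cat > sw.py <<'E'
from h import *
off=np.load('off2.npy')
def sweep(b0,b1,db,bl):
    for b in np.arange(b0,b1,db):
        r.move_l(tcp_for(knob(b,bl))+off,speed=.03);r.dwell(.05)
        n=0
        while n<12:
            f=np.mean([sensors.get_wrist_force()[1] for _ in range(3)])
            if f<-3: break
            bl-=.008;n+=1
            r.move_l(tcp_for(knob(b,bl))+off,speed=.05);r.dwell(.05)
        while f<-9:
            bl+=.006; r.move_l(tcp_for(knob(b,bl))+off,speed=.05);r.dwell(.05); f=sensors.get_wrist_force()[1]
        st(round(b,3),'bl',round(bl,3))
        if bl<.03: print('IN');return b,bl
    return b,bl
E
python3 - <<'E'
from sw import *
for bl in(.13,.11):
    r.move_l(tcp_for(knob(.345,bl))+off,speed=.05);st(bl)
sweep(.34,.23,-.01,.11)
E
```

```text
0.13 t 81.23 tcp [ 0.4718 -0.2383  0.092 ] F [-0.1  3.4 -0.4] w 0.284
0.11 t 81.48 tcp [ 0.4719 -0.2362  0.0921] F [ 2.1  3.6 -0.8] w 0.282
0.34 bl 0.086 t 82.68 tcp [ 0.4712 -0.2336  0.0918] F [ 1.  -3.9 -2.1] w 0.279
0.33 bl 0.086 t 82.98 tcp [ 0.4706 -0.2334  0.091 ] F [ 1.  -5.7 -0.6] w 0.28
0.32 bl 0.086 t 83.28 tcp [ 0.4697 -0.2333  0.09  ] F [ 0.2 -6.2  0.9] w 0.278
0.31 bl 0.086 t 83.58 tcp [ 0.4688 -0.233   0.0889] F [ 0.3 -5.6 -0.1] w 0.283
0.3 bl 0.086 t 83.88 tcp [ 0.4678 -0.2326  0.0876] F [ 0.8 -5.2 -1.6] w 0.282
0.29 bl 0.078 t 84.48 tcp [ 0.4666 -0.2314  0.0864] F [-1.7 -4.3 -9. ] w 0.279
0.28 bl 0.07 t 85.08 tcp [ 0.4664 -0.2307  0.086 ] F [-4.1 -4.6 -6. ] w 0.282
0.27 bl 0.054 t 85.98 tcp [ 0.466  -0.2292  0.0853] F [-6.7 -5.9 -3.6] w 0.283
0.26 bl -0.034 t 89.58 tcp [ 0.4671 -0.2188  0.0845] F [-2.8 -5.1 -5.5] w 0.283
IN
```

Run:
```python
from sw import *
r.move_l(tcp_for(knob(.26,-.005))+off,speed=.05);st()
jaws.gripper_to(.6);st()
p=np.array(sensors.get_ee_pos());r.move_l(p+[0,0,.14],speed=.25)
look('e1');st()
for n in('top','side'):
    im=load(f"pics/{n}_e1.png")
    P=[(barp(.268,y),(0,0,255)) for y in (.046,0,-.046)]+[(knob(.268,0),(0,0,255)),(knob(.268,.12),(0,255,0)),(knob(0,0),(255,0,255))]
    crop(n,im,[.5,-.12,.03],(55,45),7,P,'e1_'+n)
```

```text
t 89.83 tcp [ 0.4666 -0.2216  0.0844] F [-0.5 -0.  -4.2] w 0.284
t 90.46 tcp [ 0.4665 -0.2216  0.0844] F [0.3 0.3 0.2] w 0.596
t 92.79 tcp [ 0.2516 -0.5716  0.2335] F [-0.1  0.1  0.4] w 0.6
e1_top origin 262 144 k 7 (630, 770, 3)
e1_side origin 184 214 k 7 (630, 770, 3)
```

View pics/e1_side.png

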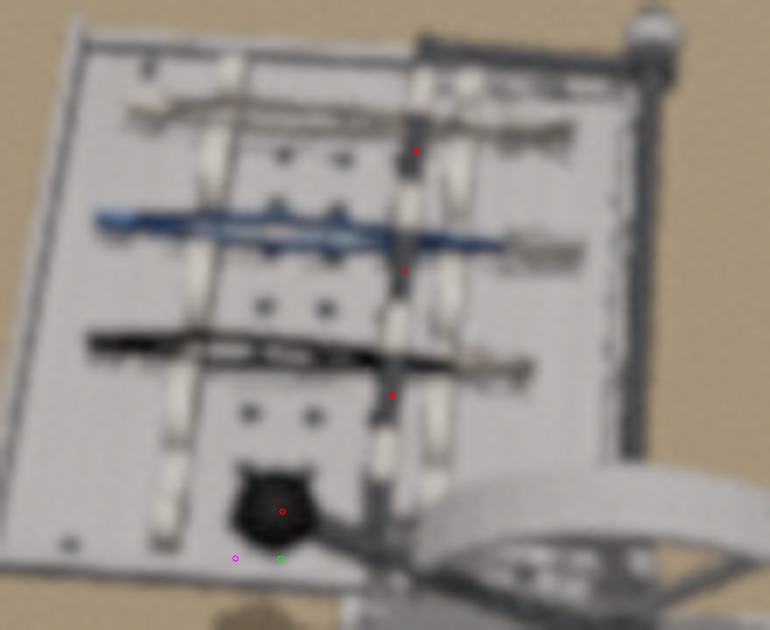

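View pics/e1_top.png

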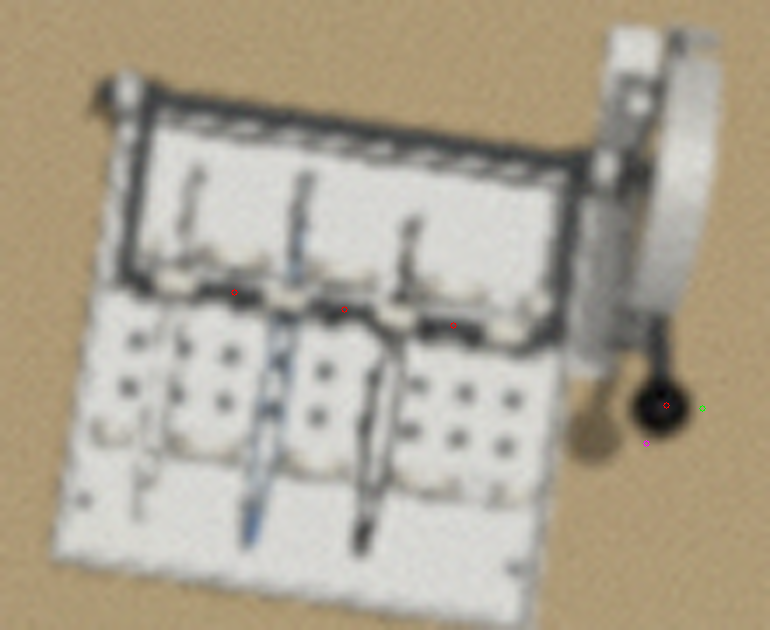

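Run:
```python
from h import *
r.finish_job();print(sensors.get_time())
```

```text
the job is handed in; nothing more can be done
the job is handed in; nothing more can be done
```

The job is done and handed in at about 93 s, with no verdict given and no failed checks.

- **Lever up:** I drew the lever out and threw it to the three-pip notch. The grip slackened just before the notch, so I had to feel for the notch with the wrist force before the lever went home. The pictures afterwards showed the knob within about a pixel of its home point and the bar standing up.
- **Tweezers:** The single clean pair there was (pale) lies flat in the steel tray. The three used pairs lie across both rails with paddles to the shaft side: pale in place 4, blue in place 3 and black in place 2. The black pair had been knocked about 5 cm, so I measured it again before picking it up.
- **Positions in the rack:** My measured middles are within about 3 mm of the rack's middle and 2.5 mm of their dip lines. The top and side cameras agree to about 2.5 mm.
- **Lever back:** I threw it back to the two-pip notch. In the last pictures the knob is on the same pixel as at the start, when it was in that notch, and the bar lies over the used pairs.
- **Bystander and clearance:** In the last full picture, taken before the lever went back, the jar stood where it began and the bench held no other used pair. The arm ended well clear of everything.

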